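# Seat the checking mirror in its three-point stand

### The arm

A 6-joint arm with a two-finger parallel gripper is mounted at the origin on a cart in front of the work surface, level with it; the furniture and walls round the work are solid. World frame = base frame: x ahead of the robot, y to its left, z up, the work surface at z = 0. Lengths are in mm, angles in degrees, forces in N, time in s.
With the tool pointing down it reaches from about 325 to 850 mm from the base axis. Payload 15.5 kg.
Tool frame: the origin (TCP) lies at the very end of the fingers, on their centre line; the grasp point (between the pads) lies 19 mm behind it; z points along the fingers, y is the direction in which the jaws open and shut (so a half turn about z gives the same grasp; the last joint's range is limited). The gripper opens to 91 mm and grips with 3 to 60 N. Pads are 32 mm wide; open, the fingers measure 118 mm over their backs; the gripper's body (76 mm by 178 mm) begins 60 mm behind the grasp point.
Start: joints at [-80.243, 28.281, 77.091, -0, 74.628, -5.472], TCP at [164.177, -603.053, 213.915] pointing down, gripper open.
Joint ranges: [-166.48, 166.48], [-47.26, 123.95], [12.59, 153.08], [-70.14, 250.14], [6.76, 159.57], [-176.63, 176.63]. Speed limits (degrees/s): [108.29, 108.29, 147.25, 172.46, 172.46, 172.46].

### API

Orientations are given as a 3x3 rotation matrix whose columns are the frame's x, y, z axes.
In Python, from plant import bot, cams, job_done gives the robot as it stands.
- The arm moves only by the tool step_arm, never from a script. Its argument "series" is a list of rows, each a list of 7 numbers: the shift along the world's x, y, z in cm, then the turn, a rotation vector about the world's x, y, z in rad, then the opening, from 0 (shut) to 1 (fully open). In form: [[dx, dy, dz, ax, ay, az, claw], ...]. A call has 1 to 5 rows; each row is the pose to reach, as a shift and turn from the pose commanded when the call began; what a row does not reach only later rows make up. A row lasts 1/10 s, in which the tool goes at most 50 mm and 8.59 degrees, less where a joint would pass 70% of its speed; a pose out of reach is approached as far as the arm can. A call with a gripper value outside its range is refused whole. The fingers move at their own pace and stop on an object; "grip_force" is the grip in N (left out, the last holds). Time passes only in rows, so rows that repeat a pose let the fingers close. It gives the time, the measured TCP pose, the force and the opening at its end, in the units of the state.
- bot.observe(): the state, without advancing time (a new reading comes with each control period).
- cams.get_image(name): name is "scene" or "top"; returns the picture (384x512x3 uint8, red, green, blue); there is no depth.
- cams.camera_model(name): a dict with "fovy" (degrees; the focal length in pixels is half the picture's height over the tangent of half this angle, whatever the lens; pixels are square), "cx", "cy" (the principal point, pixels), "k1" (the pictures are not rectified: a ray, as slopes to the right and down, at radius r is drawn at 1 + k1 r^2 times it, then the intrinsics apply), "pose" (4x4, takes a point from camera to world coordinates). Camera axes: x right, y up, looking along -z (the intrinsics and any distortion apply to the point x, -y, -z); pixel columns grow to the right and rows downward; lengths in mm; the calibration is good to about 2 mm. A picture is of the moment at which its call begins. camera_model takes no time and is no camera call.
- job_done(): hands the job in, once; it reports no verdict.
The state is a dict: "time": time; "joints": joint angles; "dq": joint speeds; "tau": joint torques, N m; "tool_pos": TCP position; "orientation": TCP orientation; "force": force on the tool from outside, world axes, zero at the start; "moment": the same for the moment, N m; "opening": finger opening in mm.
Only numpy, scipy, OpenCV 4.12 (cv2) and the standard library are available. Lean on these libraries where they do the work, as an engineer would, in place of code of your own. Each camera call takes 0.05 s, during which the arm holds its last target.

### The job

The engraver wants to check the cut seals in the mirror, so set the larger of the two framed mirrors, glass up, into the tilted three-point stand: slide the clamp jaw up out of the way, lower the mirror in so that it lies flat on all three ball points, then slide the jaw down until it bears on the mirror's upper edge and holds the mirror fully home against both corner stops. Take the mirror only by its metal rim, never touch the glass, do not drop or jar it, and leave everything else on the desk where it lies.

Things in the scene. Friction and masses are not known exactly. Their poses are not given: they have to be found in the camera images.
- stand: Fixed grey mirror stand on the desk, about 160 mm long and 92 mm wide; it does not move. It carries the tilted aluminium bed. Origin on the desk, below the seat's centre; its x points to the stand's high (rear) end, z up. The low end faces the robot, give or take its yaw.
- seat (a point): Centre of the seat on the tilted bed, 55 mm above the desk. Its x runs up the slope (22 degrees from level), y level to the left, z square out of the bed. The plane z = 0 touches the tops of the three ball points. A mirror fully home has its origin here, its long side along x (either end up: it is symmetrical). The bed below is 44 mm wide, its top 12 mm under this plane.
- point_left: Steel ball point, 10 mm across, fixed on the bed; its top (origin) lies in the seat plane at x = -32, y = 17 mm from the seat.
- point_right: Steel ball point like the other; top at x = -32, y = -17 mm from the seat.
- point_top: Steel ball point like the others; top at x = 20, y = 0 mm from the seat.
- stop_left (a point): Where the left corner stop takes the front lower edge of a seated mirror: x = -48, y = +24, z = 10 mm from the seat; axes as the seat's. The polished face is undercut 15 degrees (top 13 mm high, overhanging), so set the mirror down about 4 mm up the slope and slide it home. The claw's cheek guides the mirror's side: x -58 to -34, y +30.5 to +38, up to z = 12 mm; 61 mm between the cheeks.
- stop_right (a point): Where the right corner stop takes the front lower edge of a seated mirror: x = -48, y = -24, z = 10 mm from the seat; axes as the seat's. The polished face is undercut 15 degrees (top 13 mm high, overhanging), so set the mirror down about 4 mm up the slope and slide it home. The claw's cheek guides the mirror's side: x -58 to -34, y -30.5 to -38, up to z = 12 mm; 61 mm between the cheeks.
- jaw (a joint): How far the clamp jaw has been slid up the bed, in m, 0 to 0.042. It bears at seat x = 0.030 + joint, so at 0.018 it bears on the upper edge of a mirror that is fully home; its face is undercut 15 degrees and draws the mirror onto the points. It moves stiffly (about 2 N) and stays where it is left. It begins between 0 and 0.012, in the mirror's way; past 0.030 a mirror can be lowered in square to the bed.
- jaw_knob (a point): Middle of the black knurled thumb knob on the jaw (moves with it; axes as the seat's): 16 mm across, seat z 19 to 41 mm, this point at z = 30 mm and x = 44 mm + joint. The jaw below it is a block 24 x 34 mm whose top lies at seat z = 16 mm. Pinch or push the knob to slide the jaw.
- mirror: The larger framed mirror, 96 x 56 x 10 mm, about 0.17 kg, loose, glass up: dark metal rim 6 mm wide, glass sunk 0.8 mm. Origin at the centre of its underside; x along the 96 mm side, z out of the glass. The inkwell stands close by one long side near one end: only the half toward the other end is free for fingers, and the gripped end must go up the slope, as the stand's cheeks embrace the lower end.
- mirror_glass: The glass face of that mirror, 84 x 44 mm; moves with it; its origin is the mirror's (centre of the underside). Not to be touched.
- small_mirror: A smaller framed mirror of the same make, 70 x 44 x 10 mm, too small for the stand; leave it. Origin at the centre of its underside, x along its 70 mm side.
- inkwell: Open cut-glass inkwell, 47 x 47 x 32 mm, loose, beside the larger mirror. Origin at the centre of its underside.
- sweets_tin: Green hinged tin, 41 x 57 x 18 mm, loose, beside the smaller mirror. Origin at the centre of its underside.
- seals: Row of sample wax seals on a strip, 39 x 105 x 28 mm, loose, behind the stand to the right. Origin at the centre of its underside.

How it is judged:
By the outcome, as a careful person would: the job done as asked, in the order asked, and still so for the second after the job is handed in, with the robot touching nothing.
It also fails if it takes over 61 s, if anything falls off the work surface, if the arm or the gripper's body presses on something with over 40 N, if the wrist force passes 120 N, or if a joint passes its speed limit or range.

## Working session

There is one attempt and no reset: what is moved stays moved. The work goes in short steps, Python scripts to look and compute and a tool call to move; the robot and the scene stay as the last step left them, time stands still between calls to the robot, and variables do not carry over. Pictures are saved under pics/ and viewed, and the job is handed in when it is done.

Besides the shell and the picture viewer there is one more tool, called after "Call:" in YAML: its name, and indented under it one key for each argument. step_arm: Moves the arm, as the interface text tells. Its arguments: {"type":"object","properties":{"series":{"type":"array"},"grip_force":{"type":"number"}},"required":["series"]}

```bash
mkdir -p pics; ls; python3 - <<'E'
from plant import bot,cams
import cv2,json
print(bot.observe())
for n in("scene","top"):
    im=cams.get_image(n);cv2.imwrite(f"pics/{n}0.png",im[:,:,::-1]);m=cams.camera_model(n);print(n,m)
E
```

```text
pics
{'time': 0.0, 'joints': array([-8.02415818e+01,  2.83149423e+01,  7.71289751e+01,  1.96019955e-03,
        7.46277682e+01, -5.47387618e+00]), 'dq': array([ 0.09521282, -0.00649151, -0.00296099, -0.0105854 ,  0.01921108,
        0.01660853]), 'tau': array([-1.46392681e-04, -8.78809404e+01, -3.81846106e+01,  7.04441965e-02,
        5.31997613e-02, -9.30882925e-05]), 'tool_pos': array([ 164.13311788, -602.65546884,  213.32673316]), 'orientation': array([[ 9.64870962e-01,  2.62724179e-01, -1.79551926e-04],
       [ 2.62724197e-01, -9.64870179e-01,  1.23863743e-03],
       [ 1.52175702e-04, -1.24229792e-03, -9.99999217e-01]]), 'force': array([-0.26127418, -0.2113581 ,  0.13704503]), 'moment': array([-0.00875243, -0.00485419, -0.08220126]), 'opening': 91.07073061195267}
scene {'fovy': 46.85740883340884, 'cx': 255.62935597917152, 'cy': 195.5417444514737, 'k1': -0.17221720381672928, 'pose': array([[-5.21187670e-01,  6.41191983e-01, -5.63237298e-01,
        -2.06454305e+02],
       [-8.53407362e-01, -3.85598764e-01,  3.50727055e-01,
         4.64616548e+02],
       [ 7.69977002e-03,  6.63465473e-01,  7.48167280e-01,
         1.01804889e+03],
       [ 0.00000000e+00,  0.00000000e+00,  0.00000000e+00,
         1.00000000e+00]])}
top {'fovy': 51.26198535605488, 'cx': 257.88560819400493, 'cy': 187.13159839377104, 'k1': -0.11710877137680069, 'pose': array([[-1.62595358e-02,  9.87523761e-01, -1.56628379e-01,
         3.34988134e+02],
       [-9.99386158e-01, -2.09127130e-02, -2.81063107e-02,
         2.50037213e+00],
       [-3.10311740e-02,  1.56075239e-01,  9.87257609e-01,
         1.03829351e+03],
       [ 0.00000000e+00,  0.00000000e+00,  0.00000000e+00,
         1.00000000e+00]])}
```

View pics/scene0.png

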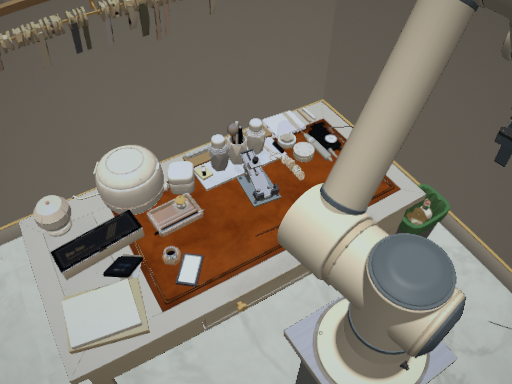

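View pics/top0.png

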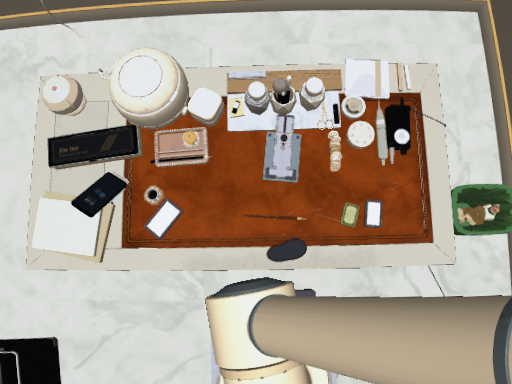

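The top view shows the mirror at about (163,219), the inkwell at (153,194), the stand at (283,155), and the small mirror and tin at (373,213) and (350,214). I'll zoom in next.

```bash
cat > h.py <<'E'
import numpy as np,cv2,json
from plant import bot,cams
M={n:cams.camera_model(n) for n in("scene","top")}
def K(n):
    m=M[n];f=192/np.tan(np.radians(m['fovy']/2));return np.array([[f,0,m['cx']],[0,f,m['cy']],[0,0,1.]]),np.array([m['k1'],0,0,0.])
def ray(n,uv):
    k,d=K(n);p=cv2.undistortPointsIter(np.array(uv,float).reshape(-1,1,2),k,d,None,None,(3,100,1e-12)).reshape(-1,2) if 0 else cv2.undistortPoints(np.array(uv,float).reshape(-1,1,2),k,d).reshape(-1,2)
    P=M[n]['pose'];v=np.c_[p[:,0],-p[:,1],-np.ones(len(p))]@P[:3,:3].T
    return P[:3,3],v
def onz(n,uv,z):
    o,v=ray(n,uv);return o+v*((z-o[2])/v[:,2])[:,None]
def proj(n,X):
    P=M[n]['pose'];c=(np.atleast_2d(X)-P[:3,3])@P[:3,:3];c=c*[1,-1,-1];k,d=K(n)
    return cv2.projectPoints(c,np.zeros(3),np.zeros(3),k,d)[0].reshape(-1,2)
def tri(uv1,uv2):
    o1,v1=ray('scene',uv1);o2,v2=ray('top',uv2);out=[]
    for a,b in zip(v1,v2):
        s=np.linalg.lstsq(np.c_[a,-b],o2-o1,rcond=None)[0];p,q=o1+a*s[0],o2+b*s[1];out.append(np.r_[(p+q)/2,np.linalg.norm(p-q)])
    return np.array(out)
def crop(src,x0,y0,x1,y1,s,out):
    im=cv2.imread(src)[y0:y1,x0:x1];cv2.imwrite(out,cv2.resize(im,None,fx=s,fy=s,interpolation=cv2.INTER_CUBIC))
E
python3 - <<'E'
from h import *
crop('pics/top0.png',130,175,200,250,8,'pics/tm.png')
crop('pics/top0.png',250,100,310,195,6,'pics/ts.png')
crop('pics/scene0.png',225,135,300,215,8,'pics/ss.png')
crop('pics/scene0.png',155,235,220,300,8,'pics/sm.png')
E
```

```text
(no output)
```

View pics/tm.png

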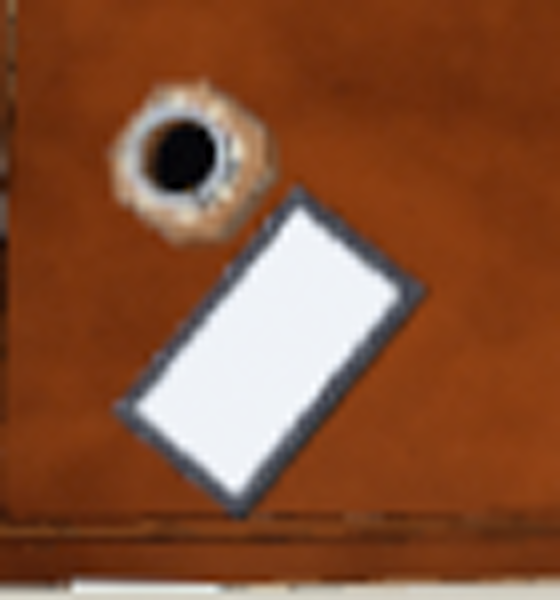

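View pics/ts.png

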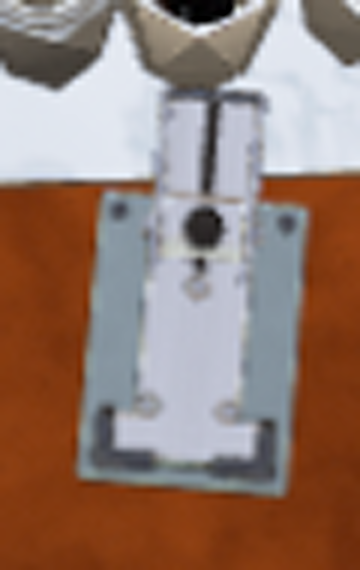

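View pics/ss.png

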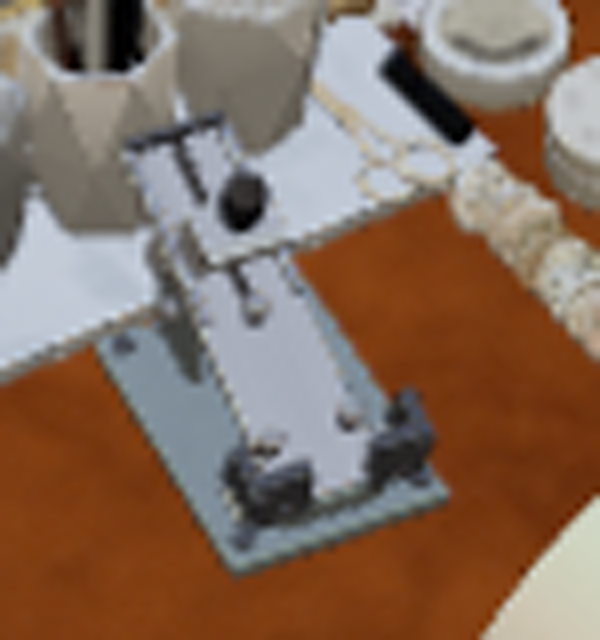

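View pics/sm.png

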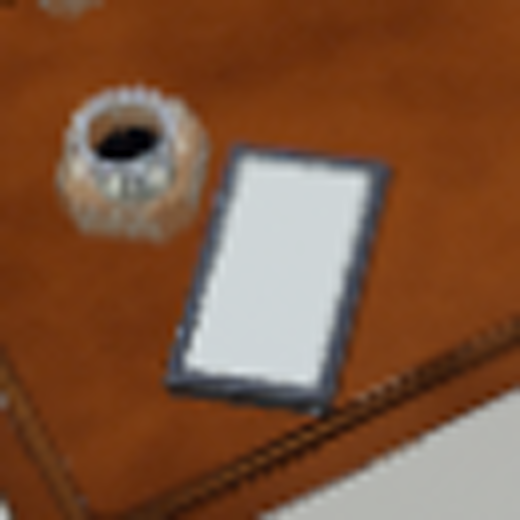

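Both views show the stand's three ball points and the black knob near the top ball. The inkwell sits by the mirror's far-left half, so the near end is the free one. Next I'll measure them.

```bash
cat > meas.py <<'E'
from h import *
def glass(src,box,n,z=9.2,thr=None):
    x0,y0,x1,y1=box;im=cv2.imread(src)[y0:y1,x0:x1].astype(np.float32)
    g=cv2.resize(im[:,:,0],None,fx=8,fy=8,interpolation=cv2.INTER_CUBIC)  # blue: leather dark
    m=(g>(thr or 150)).astype(np.uint8);c=max(cv2.findContours(m,0,2)[0],key=cv2.contourArea).reshape(-1,2)
    uv=(c+.5)/8-.5+[x0,y0];X=onz(n,uv,z)[:,:2].astype(np.float32)
    r=cv2.minAreaRect(X);b=cv2.boxPoints(r)
    # centroid by moments
    mm=cv2.moments(X.reshape(-1,1,2));cen=(mm['m10']/mm['m00'],mm['m01']/mm['m00'])
    e=[b[1]-b[0],b[2]-b[1]];l=max(e,key=np.linalg.norm);a=np.degrees(np.arctan2(l[1],l[0]))%180
    return cen,[np.linalg.norm(q) for q in e],a
if __name__=="__main__":
    print(glass('pics/top0.png',(140,195,190,242),'top'))
    print(glass('pics/scene0.png',(172,248,210,290),'scene'))
    from scipy.optimize import least_squares
    f=lambda L,s,o:(np.array(L)+.5)/s-.5+o
    t=f([(147,405),(228,410),(197,288),(204,228)],6,[250,100])
    s=f([(267,440),(350,418),(256,305),(243,200)],8,[225,135])
    print(tri(s,t).round(1))
    th=np.radians(22)
    def pts(p):
        x,y,w,j=p;c,sn=np.cos(w),np.sin(w)
        R=np.array([[c,-sn,0],[sn,c,0],[0,0,1]])@np.array([[np.cos(th),0,-np.sin(th)],[0,1,0],[np.sin(th),0,np.cos(th)]])
        return np.array([(-32,17,-5),(-32,-17,-5),(20,0,-5),(44+j,0,30)])@R.T+[x,y,55]
    for nm,ws,wt in(('both',1,1),('top',0,1),('scene',1,0)):
        r=least_squares(lambda p:np.r_[ws*(proj('scene',pts(p))-s).ravel(),wt*(proj('top',pts(p))-t).ravel()],[600,0,0,5])
        print(nm,r.x[:2],np.degrees(r.x[2]),r.x[3]);print(r.fun.reshape(-1,2).round(2).tolist())
E
python3 meas.py
```

```text
((420.73400594911783, 281.18834508471656), [np.float32(86.306946), np.float32(46.488594)], np.float32(140.67896))
((422.73528450429865, 278.7529530373984), [np.float32(86.22051), np.float32(46.14638)], np.float32(140.75784))
[[ 5.437e+02 -1.080e+01  4.350e+01  8.000e-01]
 [ 5.415e+02 -4.560e+01  3.830e+01  2.000e-01]
 [ 5.884e+02 -3.280e+01  6.470e+01  1.000e-01]
 [ 6.019e+02 -3.480e+01  1.073e+02  1.000e-01]]
both [570.94252198 -31.8134562 ] -6.7300240821895745 4.922847142529681
[[0.07, 0.72], [-0.06, 0.03], [-0.09, 0.83], [-0.26, 0.79], [0.19, -0.33], [-0.02, 0.08], [0.44, -0.43], [0.32, -0.44]]
top [570.36957734 -31.23179816] -5.927348988804647 4.395742800646804
[[0.0, 0.0], [-0.0, 0.0], [-0.0, 0.0], [-0.0, 0.0], [0.11, 0.0], [-0.08, 0.23], [0.1, -0.22], [-0.13, -0.01]]
scene [572.70714777 -33.27278191] -8.13259286302566 5.614424070698375
[[-0.09, 0.13], [-0.11, -0.36], [0.17, 0.25], [0.03, -0.01], [0.0, -0.0], [0.0, -0.0], [0.0, -0.0], [0.0, -0.0]]
```

```bash
python3 - <<'E'
from h import *
# bottles/cup features approx by eye from full pics
crop('pics/top0.png',230,65,340,130,7,'pics/tb.png')
crop('pics/scene0.png',195,110,285,200,7,'pics/sb.png')
f=lambda L,s,o:(np.array(L)+.5)/s-.5+o
c=f([(107,190),(308,207),(78,475),(284,495)],6,[250,100])
for z in (4,8):
    X=onz('top',c,z)[:,:2];print(z,X.round(1).tolist());
    for a,b in((2,0),(3,1),(2,3),(0,1)):
        d=X[b]-X[a];print(np.degrees(np.arctan2(d[1],d[0])).round(2),np.linalg.norm(d).round(1))
b=f([(217,475),(95,345),(450,495),(237,575)],8,[225,135])
print(onz('scene',b,4)[:,:2])
# inkwell centre (top opening), z 32
print(onz('top',f([(190,165),(182,153)],8,[130,175]),16),onz('scene',f([(135,165)],8,[155,235]),16))
E
```

```text
4 [[650.2, 3.9], [640.2, -85.5], [521.1, 19.2], [510.3, -70.5]]
-6.77 130.0
-6.59 130.8
-96.87 90.4
-96.37 90.0
8 [[649.0, 3.9], [639.1, -85.2], [520.4, 19.2], [509.6, -70.2]]
-6.77 129.5
-6.59 130.3
-96.87 90.0
-96.37 89.6
[[568.79422915  -3.81368596]
 [652.94694587   1.97281909]
 [514.14352    -74.82120443]
 [521.95967934  15.67326874]]
[[481.59980476 306.23717419  16.        ]
 [485.62744642 309.02398015  16.        ]] [[480.90830693 304.0151112   16.        ]]
```

View pics/tb.png

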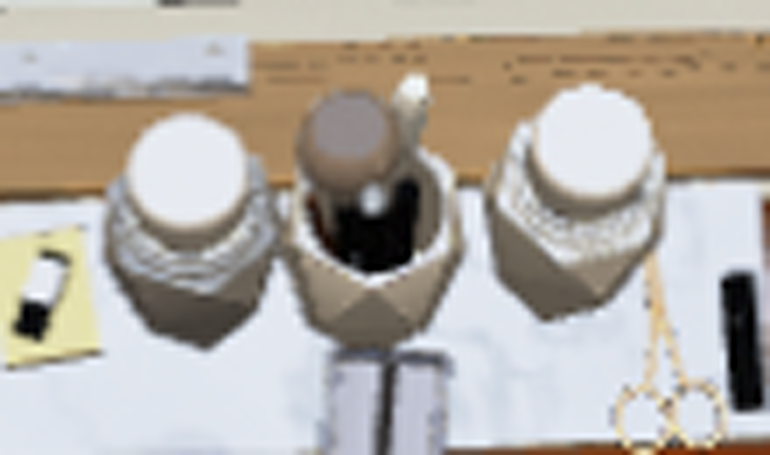

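View pics/sb.png

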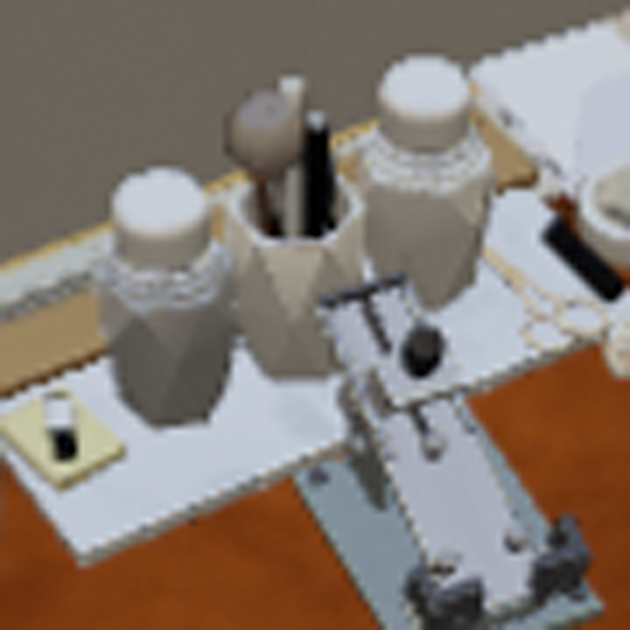

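```bash
python3 - <<'E'
from h import *
f=lambda L,s,o:(np.array(L)+.5)/s-.5+o
t=f([(188,172),(592,140),(350,135),(372,280)],7,[230,65]);s=f([(160,205),(425,85),(265,130),(290,243)],7,[195,110])
print(tri(s,t).round(1))
print(onz('top',f([(370,345),(205,345),(550,318)],7,[230,65]),10))
E
```

```text
[[ 7.181e+02  2.790e+01  1.299e+02  3.000e-01]
 [ 7.249e+02 -1.109e+02  1.338e+02  0.000e+00]
 [ 7.240e+02 -2.790e+01  1.439e+02  7.000e-01]
 [ 6.944e+02 -3.030e+01  9.680e+01  1.370e+01]]
[[ 696.05129987  -37.43735425   10.        ]
 [ 697.6823223    25.91216886   10.        ]
 [ 705.3739473  -106.92274646   10.        ]]
```

```bash
cat > go.py <<'E'
from h import *
from scipy.spatial.transform import Rotation as Rn
import os
S=np.array([571.,-32,55]);YAW=-6.6
if os.path.exists('cal.json'): d=json.load(open('cal.json'));S=np.array(d['S']);YAW=d['yaw']
def seatR(): return (Rn.from_euler('z',YAW,degrees=True)*Rn.from_euler('y',-22,degrees=True)).as_matrix()
def seat2w(p): return S+seatR()@np.array(p,float)
def w2seat(p): return seatR().T@(np.array(p)-S)
RSEAT=lambda: seatR()@np.diag([1,-1,-1.])
def down(y): return Rn.from_euler('z',y,degrees=True).as_matrix()@np.diag([1,-1,-1.])
def delta(p,R=None):
    o=bot.observe();R0=o['orientation'];rv=np.zeros(3) if R is None else Rn.from_matrix(R@R0.T).as_rotvec()
    print('delta cm',((np.array(p)-o['tool_pos'])/10).round(2).tolist(),'rot',rv.round(3).tolist())
def st():
    o=bot.observe();R=o['orientation'];fs=seatR().T@o['force']
    print('t',round(o['time'],2),'pos',o['tool_pos'].round(1),'seat',w2seat(o['tool_pos']).round(1),'Fw',o['force'].round(1),'Fseat',fs.round(1),'M',o['moment'].round(2),'open',round(o['opening'],1),'j',o['joints'].round(0).tolist(),'err',np.degrees(Rn.from_matrix(RSEAT()@R.T).as_rotvec()).round(1))
E
python3 - <<'E'
from go import *
print(seat2w([49,0,75]),seat2w([49,0,22]));delta(seat2w([49,0,80]),RSEAT());print(seatR().round(3))
E
```

```text
[588.22162122 -33.99260956 142.89451217] [607.94419257 -36.27458892  93.75376788]
delta cm [42.23, 56.89, -6.59] rot [0.028, -0.385, -0.376]
[[ 0.921  0.115 -0.372]
 [-0.107  0.993  0.043]
 [ 0.375  0.     0.927]]
```

Call:
step_arm:
  series:
    - [42.2, 56.9, 0, 0.028, -0.385, -0.376, 0.5]
    - [42.2, 56.9, 0, 0.028, -0.385, -0.376, 0.5]
    - [42.2, 56.9, 0, 0.028, -0.385, -0.376, 0.5]
    - [42.2, 56.9, 0, 0.028, -0.385, -0.376, 0.5]
    - [42.2, 56.9, 0, 0.028, -0.385, -0.376, 0.5]

```text
time: 0.6
tool_pos: [312.5, -400.1, 213.3]
orientation: [[0.92, -0.12, 0.373], [-0.112, -0.993, -0.044], [0.376, -0.002, -0.927]]
force: [1.3, -1.0, 0.6]
opening: 54.0
```

```bash
python3 -c "
from go import *
st();delta(seat2w([49,0,80]),RSEAT())"
```

```text
t 0.6 pos [ 312.5 -400.1  213.3] seat [-139.5 -395.3  227.1] Fw [ 1.3 -1.   0.6] Fseat [ 1.5 -0.9  0. ] M [ 0.01  0.24 -0.03] open 54.0 j [-73.0, 14.0, 106.0, 25.0, 53.0, 10.0] err [-0.1  0.1  0.3]
delta cm [27.38, 36.63, -6.57] rot [-0.001, 0.001, 0.005]
```

Call:
step_arm:
  series:
    - [27.0, 36.4, -2, 0, 0, 0, 0.5]
    - [27.0, 36.4, -2, 0, 0, 0, 0.5]
    - [27.0, 36.4, -2, 0, 0, 0, 0.5]
    - [27.0, 36.4, -2, 0, 0, 0, 0.5]
    - [27.0, 36.4, -2, 0, 0, 0, 0.5]

```text
time: 1.1
tool_pos: [462.5, -200.1, 203.0]
orientation: [[0.921, -0.115, 0.372], [-0.106, -0.993, -0.044], [0.375, 0.001, -0.927]]
force: [0.5, -2.4, 0.1]
opening: 45.9
```

Call:
step_arm:
  series:
    - [12, 16, -3, 0, 0, 0, 0.5]
    - [12, 16, -3, 0, 0, 0, 0.5]
    - [12, 16, -3, 0, 0, 0, 0.5]
    - [12, 16, -3, 0, 0, 0, 0.5]
    - [12, 16, -3, 0, 0, 0, 0.5]

```text
time: 1.6
tool_pos: [584.0, -37.3, 172.1]
orientation: [[0.922, -0.11, 0.372], [-0.102, -0.994, -0.042], [0.374, 0.0, -0.927]]
force: [-0.0, -0.3, 0.2]
opening: 45.7
```

```bash
python3 -c "
from go import *
st();delta(seat2w([49,0,80]),RSEAT())
for n in ('top','scene'): cv2.imwrite('pics/%s1.png'%n,cams.get_image(n)[:,:,::-1])
crop('pics/top1.png',230,100,340,195,6,'pics/t1c.png')
crop('pics/scene1.png',200,110,310,210,6,'pics/s1c.png')"
```

```text
t 1.6 pos [584.  -37.3 172.1] seat [ 56.4  -3.8 103.5] Fw [-0.  -0.3  0.2] Fseat [ 0.1 -0.3  0.1] M [ 0.04  0.2  -0.05] open 45.7 j [-10.0, 20.0, 105.0, 3.0, 33.0, 84.0] err [ 0.  -0.  -0.3]
delta cm [0.23, 0.35, -2.46] rot [0.0, -0.0, -0.005]
```

View pics/t1c.png

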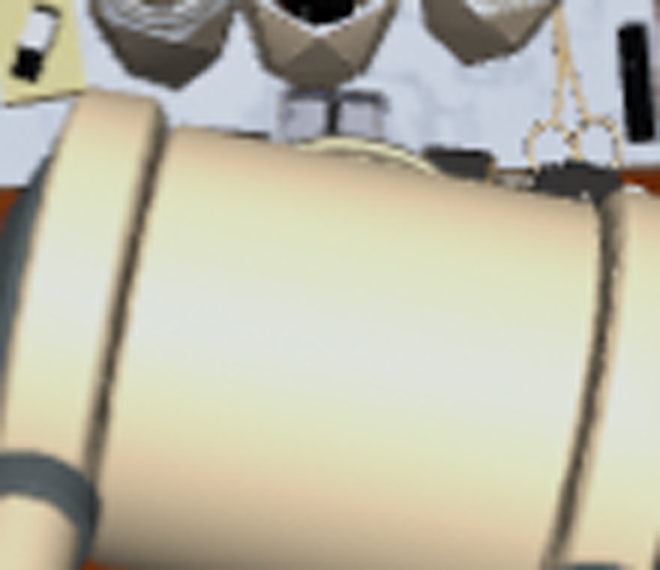

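View pics/s1c.png

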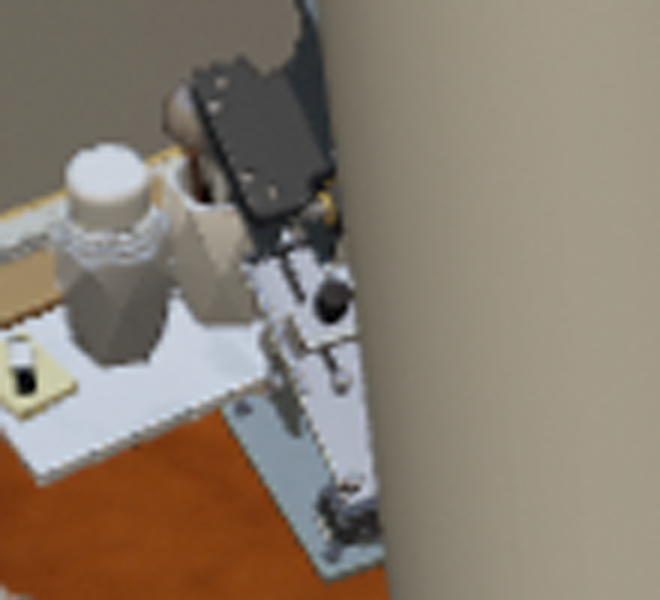

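The arm hides the stand in both views. The knob is still visible in the scene view, with the gripper above it, so I'll go on by measured pose and force.

Call:
step_arm:
  series:
    - [0.2, 0.4, -2.5, 0, 0, 0, 0.45]
    - [0.2, 0.4, -2.5, 0, 0, 0, 0.45]
    - [0.2, 0.4, -2.5, 0, 0, 0, 0.45]

```text
time: 2.0
tool_pos: [582.9, -39.0, 147.9]
orientation: [[0.922, -0.116, 0.37], [-0.107, -0.993, -0.044], [0.373, 0.001, -0.928]]
force: [-0.1, -0.2, 0.4]
opening: 41.3
```

```bash
python3 -c "
from go import *
st();delta(seat2w([49,0,40]),RSEAT());delta(seat2w([49,0,24]),RSEAT())"
```

```text
t 2.0 pos [582.9 -39.  147.9] seat [46.5 -5.6 81.5] Fw [-0.1 -0.2  0.4] Fseat [ 0.1 -0.3  0.4] M [0.04 0.26 0.05] open 41.3 j [-11.0, 22.0, 107.0, 3.0, 29.0, 84.0] err [ 0.  -0.1  0.1]
delta cm [1.84, 0.35, -3.75] rot [0.001, -0.002, 0.001]
delta cm [2.43, 0.28, -5.23] rot [0.001, -0.002, 0.001]
```

Call:
step_arm:
  series:
    - [0.9, 0.5, -1.5, 0, 0, 0, 0.45]
    - [0.9, 0.5, -1.5, 0, 0, 0, 0.45]
    - [0.9, 0.5, -1.5, 0, 0, 0, 0.45]

```text
time: 2.3
tool_pos: [592.5, -33.5, 133.6]
orientation: [[0.921, -0.115, 0.372], [-0.107, -0.993, -0.044], [0.374, 0.001, -0.927]]
force: [-0.4, -0.2, 0.3]
opening: 40.7
```

```bash
python3 -c "
from go import *
st();delta(seat2w([49,0,24]),RSEAT())"
```

```text
t 2.3 pos [592.5 -33.5 133.6] seat [49.4  0.9 64.8] Fw [-0.4 -0.2  0.3] Fseat [-0.2 -0.3  0.4] M [0.01 0.26 0.02] open 40.7 j [-10.0, 24.0, 107.0, 2.0, 27.0, 85.0] err [ 0.1 -0.   0. ]
delta cm [1.47, -0.26, -3.8] rot [0.001, -0.0, 0.0]
```

Call:
step_arm:
  series:
    - [0.4, -0.07, -1.0, 0, 0, 0, 0.45]
    - [0.8, -0.15, -2.0, 0, 0, 0, 0.45]
    - [1.1, -0.2, -2.9, 0, 0, 0, 0.45]
    - [1.47, -0.26, -3.8, 0, 0, 0, 0.45]
    - [1.47, -0.26, -3.8, 0, 0, 0, 0.45]
  grip_force: 5

```text
time: 2.8
tool_pos: [607.2, -35.6, 93.3]
orientation: [[0.922, -0.115, 0.37], [-0.106, -0.993, -0.044], [0.372, 0.001, -0.928]]
force: [0.8, 0.7, 0.5]
opening: 41.1
```

```bash
python3 -c "
from go import *
st();cv2.imwrite('pics/scene2.png',cams.get_image('scene')[:,:,::-1])
crop('pics/scene2.png',200,110,310,210,6,'pics/s2c.png')"
```

```text
t 2.8 pos [607.2 -35.6  93.3] seat [48.1  0.6 21.9] Fw [0.8 0.7 0.5] Fseat [0.9 0.8 0.2] M [ 0.08  0.25 -0.02] open 41.1 j [-10.0, 29.0, 107.0, 3.0, 22.0, 85.0] err [ 0.  -0.1 -0. ]
```

View pics/s2c.png

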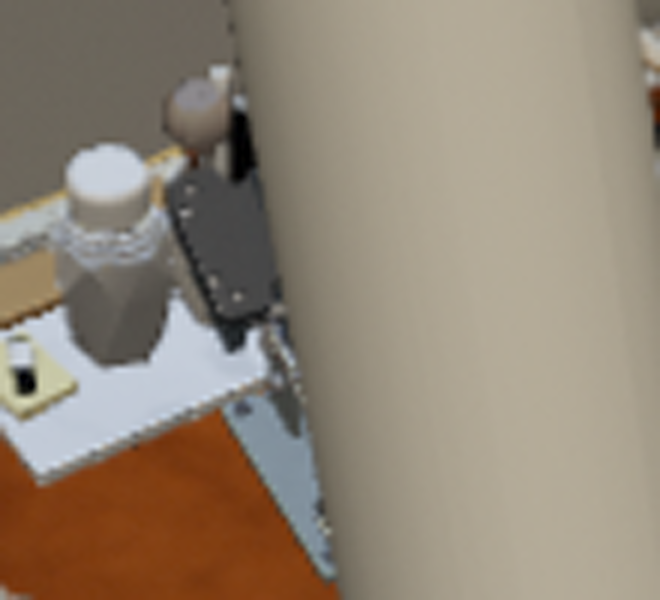

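The gripper is at knob height, the knob is hidden and I see no contact. I'll close on it gently.

Call:
step_arm:
  series:
    - [0, 0, 0, 0, 0, 0, 0.05]
    - [0, 0, 0, 0, 0, 0, 0.05]
    - [0, 0, 0, 0, 0, 0, 0.05]
    - [0, 0, 0, 0, 0, 0, 0.05]
    - [0, 0, 0, 0, 0, 0, 0.05]
  grip_force: 8

```text
time: 3.35
tool_pos: [607.5, -35.9, 95.3]
orientation: [[0.921, -0.115, 0.372], [-0.106, -0.993, -0.044], [0.375, 0.001, -0.927]]
force: [-1.6, -5.5, 2.2]
opening: 15.9
```

```bash
python3 -c "
from go import *
st()"
```

```text
t 3.35 pos [607.5 -35.9  95.3] seat [49.1  0.3 23.6] Fw [-1.6 -5.5  2.2] Fseat [-0.  -5.6  2.4] M [-0.77  0.41 -0.42] open 15.9 j [-10.0, 29.0, 107.0, 3.0, 22.0, 85.0] err [ 0.1  0.  -0. ]
```

Call:
step_arm:
  series:
    - [-0.01, -0.1, 0, 0, 0, 0, 0.05]
    - [-0.01, -0.1, 0, 0, 0, 0, 0.05]

```text
time: 3.55
tool_pos: [607.4, -36.2, 95.3]
orientation: [[0.921, -0.115, 0.372], [-0.106, -0.993, -0.044], [0.375, 0.001, -0.927]]
force: [-0.8, 4.2, 3.9]
opening: 15.6
```

```bash
python3 -c "
from go import *
st()"
```

```text
t 3.55 pos [607.4 -36.2  95.3] seat [49.1 -0.  23.6] Fw [-0.8  4.2  3.9] Fseat [0.3 4.1 4.1] M [0.92 0.13 0.33] open 15.6 j [-10.0, 29.0, 107.0, 3.0, 22.0, 84.0] err [ 0.  0. -0.]
```

Call:
step_arm:
  series:
    - [0.28, 0.01, 0.12, 0, 0, 0, 0.05]
    - [0.55, -0.02, 0.24, 0, 0, 0, 0.05]
    - [0.83, -0.06, 0.35, 0, 0, 0, 0.05]
    - [1.1, -0.09, 0.46, 0, 0, 0, 0.05]
    - [1.38, -0.12, 0.57, 0, 0, 0, 0.05]
  grip_force: 10

```text
time: 4.05
tool_pos: [621.3, -37.7, 100.8]
orientation: [[0.921, -0.115, 0.372], [-0.106, -0.993, -0.044], [0.374, 0.001, -0.927]]
force: [-4.0, 3.5, 6.5]
opening: 15.7
```

```bash
python3 -c "
from go import *
st()"
```

```text
t 4.05 pos [621.3 -37.7 100.8] seat [64.1  0.2 23.5] Fw [-4.   3.5  6.5] Fseat [-1.6  3.   7.7] M [0.59 0.63 0.22] open 15.7 j [-10.0, 29.0, 105.0, 3.0, 24.0, 85.0] err [ 0. -0. -0.]
```

Call:
step_arm:
  series:
    - [0.29, 0.0, 0.15, 0, 0, 0, 0.05]
    - [0.58, -0.03, 0.27, 0, 0, 0, 0.05]
    - [0.88, -0.06, 0.39, 0, 0, 0, 0.05]
    - [1.17, -0.1, 0.51, 0, 0, 0, 0.05]
    - [1.47, -0.13, 0.63, 0, 0, 0, 0.05]

```text
time: 4.55
tool_pos: [636.0, -39.1, 106.9]
orientation: [[0.921, -0.115, 0.372], [-0.106, -0.993, -0.044], [0.374, 0.001, -0.927]]
force: [-1.7, -1.6, -1.1]
opening: 15.3
```

```bash
python3 -c "
from go import *
st()"
```

```text
t 4.55 pos [636.  -39.1 106.9] seat [80.1  0.4 23.6] Fw [-1.7 -1.6 -1.1] Fseat [-1.9 -1.7 -0.5] M [-0.05  0.73 -0.09] open 15.3 j [-9.0, 29.0, 102.0, 2.0, 27.0, 85.0] err [ 0.1 -0.  -0. ]
```

Call:
step_arm:
  series:
    - [0, 0, 0, 0, 0, 0, 0.05]
    - [0, 0, 0, 0, 0, 0, 0.05]

```text
time: 4.75
tool_pos: [636.5, -39.2, 107.2]
orientation: [[0.921, -0.115, 0.373], [-0.106, -0.993, -0.044], [0.376, 0.001, -0.927]]
force: [2.6, -0.9, -2.6]
opening: 15.6
```

```bash
python3 -c "
from go import *
st()"
```

```text
t 4.75 pos [636.5 -39.2 107.2] seat [80.6  0.4 23.7] Fw [ 2.6 -0.9 -2.6] Fseat [ 1.5 -0.6 -3.4] M [-0.07 -0.01 -0.05] open 15.6 j [-9.0, 29.0, 102.0, 2.0, 26.0, 85.0] err [ 0.1  0.1 -0. ]
```

Call:
step_arm:
  series:
    - [0, 0, 0, 0, 0, 0, 0.45]
    - [0, 0, 0, 0, 0, 0, 0.45]
    - [0, 0, 0, 0, 0, 0, 0.45]
    - [-1.1, 0.13, 2.8, 0, 0, 0, 0.45]
    - [-2.2, 0.26, 5.6, 0, 0, 0, 0.45]

```text
time: 5.25
tool_pos: [613.0, -36.4, 162.8]
orientation: [[0.922, -0.115, 0.37], [-0.106, -0.993, -0.044], [0.373, 0.001, -0.928]]
force: [-0.2, 0.6, -0.4]
opening: 41.0
```

```bash
echo '{"S":[571,-32.3,55],"yaw":-6.2}' > cal.json; python3 - <<'E'
from go import *
st()
# mirror: centre, free-end dir
C=np.array([421.7,280,0]);a=140.7
d=np.array([np.cos(np.radians(a)),np.sin(np.radians(a)),0])
print('pickup xy',C+22*d, 'ink rel', [((np.array([x,y,0])-C)@d, (np.array([x,y,0])-C)@np.array([-d[1],d[0],0])) for x,y in((483,305.5),)])
delta(C+22*d+[0,0,150],down(a))
E
```

```text
t 5.25 pos [613.  -36.4 162.8] seat [79.5  0.5 84.1] Fw [-0.2  0.6 -0.4] Fseat [-0.4  0.5 -0.2] M [0.13 0.24 0.02] open 41.0 j [-10.0, 23.0, 102.0, 2.0, 33.0, 86.0] err [ 0.  -0.1  0.4]
pickup xy [404.67551539 293.9343792    0.        ] ink rel [(np.float64(-31.285192604232307), np.float64(-58.55917284009473))]
delta cm [-20.83, 33.03, -1.28] rot [-0.469, 0.2, 2.531]
```

```bash
python3 - <<'E'
from go import *
delta([560,0,240],down(-6.2))
E
```

```text
delta cm [-5.3, 3.64, 7.72] rot [0.043, 0.379, 0.007]
```

Call:
step_arm:
  series:
    - [-1.0, 0.4, 3.5, 0, 0, 0, 0.6]
    - [-5.3, 3.6, 7.7, 0.043, 0.379, 0.007, 0.82]
    - [-5.3, 3.6, 7.7, 0.043, 0.379, 0.007, 0.82]
    - [-5.3, 3.6, 7.7, 0.043, 0.379, 0.007, 0.82]
    - [-5.3, 3.6, 7.7, 0.043, 0.379, 0.007, 0.82]

```text
time: 5.75
tool_pos: [562.5, -0.3, 240.9]
orientation: [[0.994, -0.107, -0.0], [-0.107, -0.994, -0.0], [0.0, 0.0, -1.0]]
force: [1.6, -0.9, -1.0]
opening: 73.9
```

```bash
python3 - <<'E'
from go import *
st();delta([404.7,293.9,150],down(140.7))
E
```

```text
t 5.75 pos [ 5.625e+02 -3.000e-01  2.409e+02] seat [ 58.6  30.9 176.9] Fw [ 1.6 -0.9 -1. ] Fseat [ 1.2 -0.7 -1.5] M [ 0.02 -0.1  -0.04] open 73.9 j [-6.0, 22.0, 84.0, -0.0, 74.0, 90.0] err [ -2.3 -21.9  -0. ]
delta cm [-15.78, 29.42, -9.09] rot [0.0, 0.001, 2.563]
```

Call:
step_arm:
  series:
    - [-1.2, 2.4, -0.6, 0, 0, 0.149, 0.82]
    - [-2.4, 4.8, -1.2, 0, 0, 0.298, 0.82]
    - [-3.6, 7.2, -1.8, 0, 0, 0.447, 0.82]
    - [-4.8, 9.6, -2.4, 0, 0, 0.596, 0.82]
    - [-6, 12, -3, 0, 0, 0.745, 0.82]

```text
time: 6.25
tool_pos: [500.2, 120.2, 208.8]
orientation: [[0.8, 0.6, 0.006], [0.6, -0.8, 0.001], [0.006, 0.002, -1.0]]
force: [0.9, 0.6, -0.7]
opening: 74.3
```

Call:
step_arm:
  series:
    - [-1.2, 2.4, -0.6, 0, 0, 0.149, 0.82]
    - [-2.4, 4.8, -1.2, 0, 0, 0.298, 0.82]
    - [-3.6, 7.2, -1.8, 0, 0, 0.447, 0.82]
    - [-4.8, 9.6, -2.4, 0, 0, 0.596, 0.82]
    - [-6, 12, -3, 0, 0, 0.745, 0.82]

```text
time: 6.75
tool_pos: [440.1, 240.3, 178.9]
orientation: [[0.182, 0.983, 0.004], [0.983, -0.182, 0.004], [0.004, 0.004, -1.0]]
force: [-0.6, -0.1, 0.1]
opening: 74.6
```

Call:
step_arm:
  series:
    - [-0.8, 1.2, -0.4, 0, 0, 0.149, 0.82]
    - [-1.6, 2.4, -0.8, 0, 0, 0.298, 0.82]
    - [-2.4, 3.6, -1.2, 0, 0, 0.447, 0.82]
    - [-3.2, 4.8, -1.6, 0, 0, 0.596, 0.82]
    - [-3.8, 5.4, -2, 0, 0, 0.745, 0.82]

```text
time: 7.25
tool_pos: [402.3, 294.1, 159.1]
orientation: [[-0.534, 0.846, 0.003], [0.846, 0.534, 0.004], [0.002, 0.004, -1.0]]
force: [-0.2, 0.4, 0.1]
opening: 74.6
```

```bash
python3 - <<'E'
from go import *
st();delta([404.7,293.9,150],down(140.7))
E
```

```text
t 7.25 pos [402.3 294.1 159.1] seat [-149.2  306.3  172.5] Fw [-0.2  0.4  0.1] Fseat [-0.2  0.4  0.2] M [ 0.   -0.15 -0.03] open 74.6 j [29.0, 22.0, 99.0, 0.0, 59.0, -3.0] err [  23.2  -14.1 -126.5]
delta cm [0.24, -0.02, -0.91] rot [-0.005, 0.002, 0.322]
```

Call:
step_arm:
  series:
    - [0.24, 0, -3, -0.005, 0.002, 0.149, 0.82]
    - [0.24, 0, -6, -0.005, 0.002, 0.298, 0.82]
    - [0.24, 0, -9, -0.005, 0.002, 0.322, 0.82]
    - [0.24, 0, -9, -0.005, 0.002, 0.322, 0.82]
    - [0.24, 0, -9, -0.005, 0.002, 0.322, 0.82]

```text
time: 7.75
tool_pos: [404.9, 293.3, 70.1]
orientation: [[-0.769, 0.639, -0.002], [0.639, 0.769, -0.003], [-0.0, -0.004, -1.0]]
force: [0.1, 0.1, 0.3]
opening: 74.8
```

```bash
python3 - <<'E'
from go import *
st();delta([404.7,293.9,40],down(140.7))
for n in ('top','scene'): cv2.imwrite('pics/%s3.png'%n,cams.get_image(n)[:,:,::-1])
crop('pics/top3.png',120,165,220,255,7,'pics/t3c.png')
crop('pics/scene3.png',140,205,240,305,6,'pics/s3c.png')
E
```

```text
t 7.75 pos [404.9 293.3  70.1] seat [-180.   305.7   89. ] Fw [0.1 0.1 0.3] Fseat [0.2 0.1 0.2] M [ 0.05 -0.17 -0.  ] open 74.8 j [29.0, 30.0, 103.0, -0.0, 47.0, -21.0] err [  26.9  -11.7 -144.2]
delta cm [-0.02, 0.06, -3.01] rot [0.003, -0.002, 0.008]
```

View pics/t3c.png

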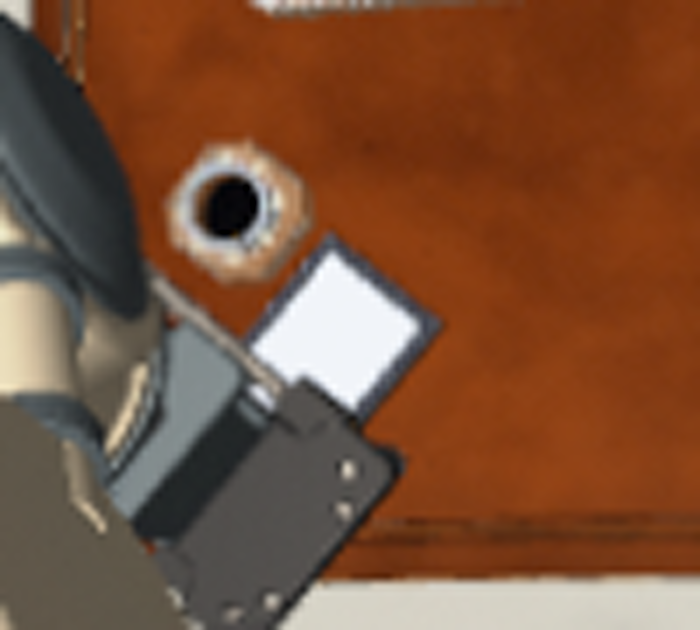

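View pics/s3c.png

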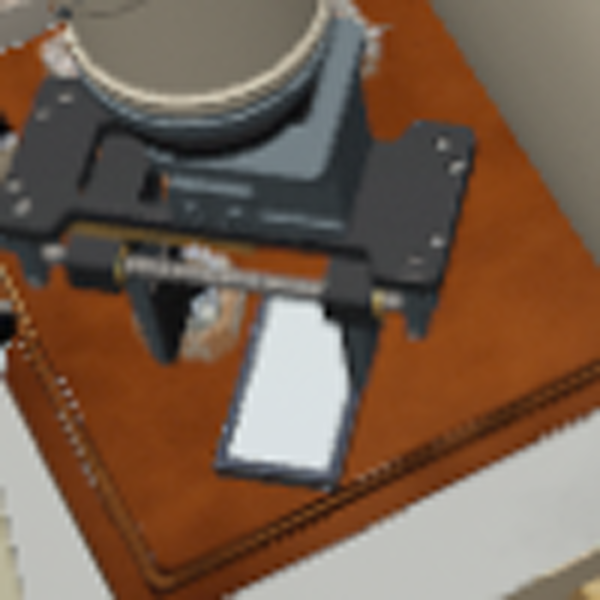

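The fingers straddle the mirror's near half: left tip at about (170,365) in the scene crop, right tip at about (350,365). The inkwell is clear. I'll compare the projected fingertips with the picture to calibrate the bias.

```bash
python3 - <<'E'
from go import *
o=bot.observe();R=o['orientation'];p=o['tool_pos']
im=cv2.resize(cv2.imread('pics/scene3.png')[230:290,150:215],None,fx=9,fy=9,interpolation=cv2.INTER_CUBIC)
for sy in(1,-1):
    for d in(37.4,50.9):
        for x in(-16,16):
            u=proj('scene',p+R@np.array([x,sy*d,0]))[0];print(sy,d,x,u.round(1))
            q=((u-[150,230]+.5)*9).astype(int);cv2.circle(im,tuple(map(int,q)),3,(0,255,0),-1)
cv2.imwrite('pics/s3d.png',im)
E
```

```text
1 37.4 -16 [171.8 255.4]
1 37.4 16 [168.5 265.8]
1 50.9 -16 [166.7 254.7]
1 50.9 16 [163.4 265.1]
-1 37.4 -16 [200.1 259.3]
-1 37.4 16 [197.3 269.8]
-1 50.9 -16 [205.3 259.9]
-1 50.9 16 [202.5 270.6]
```

View pics/s3d.png

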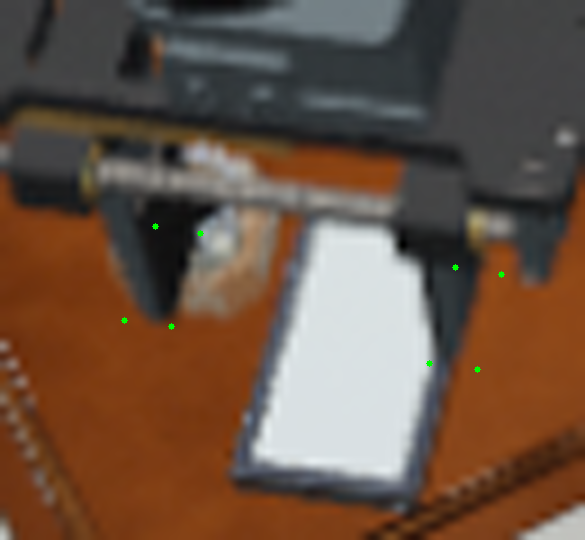

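Call:
step_arm:
  series:
    - [0, 0.05, -2, 0.003, -0.002, 0.008, 0.82]
    - [0, 0.05, -4, 0.003, -0.002, 0.008, 0.82]
    - [0, 0.05, -5.5, 0.003, -0.002, 0.008, 0.82]
    - [0, 0.05, -6.2, 0.003, -0.002, 0.008, 0.82]
    - [0, 0.05, -6.2, 0.003, -0.002, 0.008, 0.82]

```text
time: 8.35
tool_pos: [405.5, 294.2, 8.2]
orientation: [[-0.775, 0.633, 0.0], [0.633, 0.775, -0.0], [-0.0, -0.0, -1.0]]
force: [-0.4, -0.1, -0.4]
opening: 74.7
```

```bash
python3 - <<'E'
from go import *
st();delta([404.7,293.9,2],down(140.7))
cv2.imwrite('pics/scene4.png',cams.get_image('scene')[:,:,::-1])
crop('pics/scene4.png',150,230,215,305,8,'pics/s4c.png')
E
```

```text
t 8.35 pos [405.5 294.2   8.2] seat [-202.8  306.7   31.5] Fw [-0.4 -0.1 -0.4] Fseat [-0.5 -0.1 -0.2] M [ 0.05 -0.12 -0.01] open 74.7 j [29.0, 36.0, 106.0, -0.0, 38.0, -22.0] err [  27.1  -11.3 -144.6]
delta cm [-0.08, -0.03, -0.62] rot [0.0, 0.0, -0.001]
```

View pics/s4c.png

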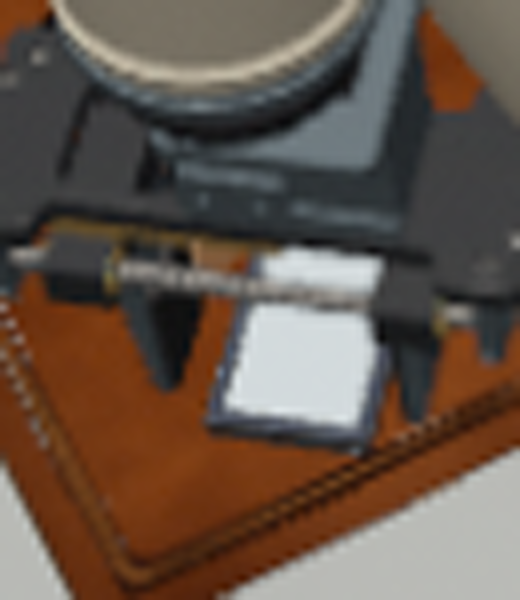

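The fingers sit balanced on both sides of the mirror, with a gap of about 33 crop pixels each. I'll lower and close.

Call:
step_arm:
  series:
    - [-0.08, -0.03, -0.4, 0, 0, 0, 0.82]
    - [-0.08, -0.03, -0.6, 0, 0, 0, 0.82]
    - [-0.08, -0.03, -0.6, 0, 0, 0, 0.72]
    - [-0.08, -0.03, -0.6, 0, 0, 0, 0.66]
    - [-0.08, -0.03, -0.6, 0, 0, 0, 0.62]
  grip_force: 8

```text
time: 8.9
tool_pos: [404.5, 293.8, 2.1]
orientation: [[-0.775, 0.632, -0.0], [0.632, 0.775, -0.0], [0.0, -0.0, -1.0]]
force: [0.1, 0.7, 0.3]
opening: 57.2
```

Call:
step_arm:
  series:
    - [0, 0, 0, 0, 0, 0, 0.58]
    - [0, 0, 0, 0, 0, 0, 0.55]
    - [0, 0, 0, 0, 0, 0, 0.55]
    - [0, 0, 0, 0, 0, 0, 0.55]
    - [0, 0, 0, 0, 0, 0, 0.55]

```text
time: 9.4
tool_pos: [404.5, 293.8, 2.0]
orientation: [[-0.775, 0.632, -0.0], [0.632, 0.775, -0.0], [0.0, -0.001, -1.0]]
force: [-0.5, 0.2, 5.7]
opening: 56.1
```

```bash
python3 -c "
from go import *
st()"
```

```text
t 9.4 pos [404.5 293.8   2. ] seat [-206.   306.2   26.1] Fw [-0.5  0.2  5.7] Fseat [1.7 0.1 5.4] M [ 0.01 -0.05  0.05] open 56.1 j [29.0, 37.0, 106.0, -0.0, 37.0, -22.0] err [  27.   -11.4 -144.7]
```

Call:
step_arm:
  series:
    - [0, 0, 0, 0, 0, 0, 0.45]
    - [0, 0, 0, 0, 0, 0, 0.45]
    - [0, 0, 0.2, 0, 0, 0, 0.45]
    - [0, 0, 0.6, 0, 0, 0, 0.45]
    - [0, 0, 1.2, 0, 0, 0, 0.45]
  grip_force: 25

```text
time: 9.9
tool_pos: [404.2, 293.6, 14.0]
orientation: [[-0.775, 0.632, -0.001], [0.632, 0.775, -0.001], [0.0, -0.001, -1.0]]
force: [0.4, -0.2, -1.8]
opening: 55.9
```

Call:
step_arm:
  series:
    - [0, 0, 1, 0, 0, 0, 0.45]
    - [0, 0, 2, 0, 0, 0, 0.45]
    - [0, 0, 3, 0, 0, 0, 0.45]
    - [0, 0, 4, 0, 0, 0, 0.45]
    - [0, 0, 4, 0, 0, 0, 0.45]

```text
time: 10.4
tool_pos: [405.1, 294.2, 55.4]
orientation: [[-0.775, 0.632, 0.001], [0.632, 0.775, 0.001], [-0.001, 0.001, -1.0]]
force: [0.4, -0.4, -2.1]
opening: 55.6
```

```bash
python3 - <<'E'
from go import *
st()
for n in ('top','scene'): cv2.imwrite('pics/%s5.png'%n,cams.get_image(n)[:,:,::-1])
crop('pics/top5.png',120,165,220,255,6,'pics/t5c.png')
crop('pics/scene5.png',140,205,240,305,6,'pics/s5c.png')
E
```

```text
t 10.4 pos [405.1 294.2  55.4] seat [-185.5  306.6   75.4] Fw [ 0.4 -0.4 -2.1] Fseat [-0.4 -0.4 -2.1] M [ 0.07 -0.11  0.04] open 55.6 j [29.0, 32.0, 104.0, -0.0, 44.0, -22.0] err [  27.1  -11.2 -144.6]
```

View pics/s5c.png

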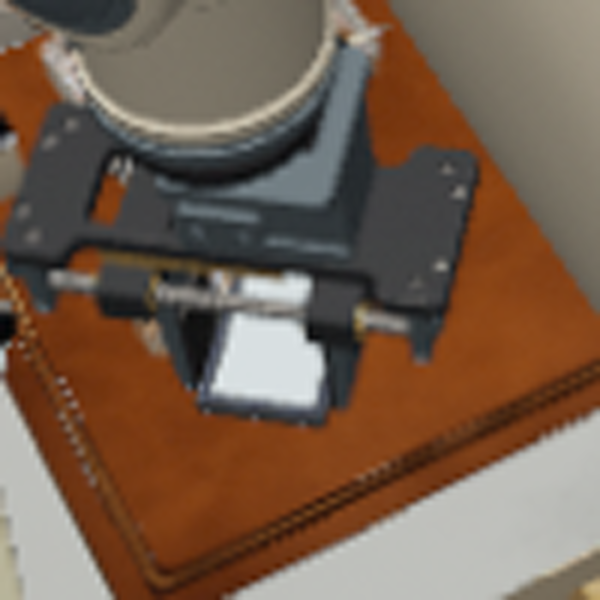

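View pics/t5c.png

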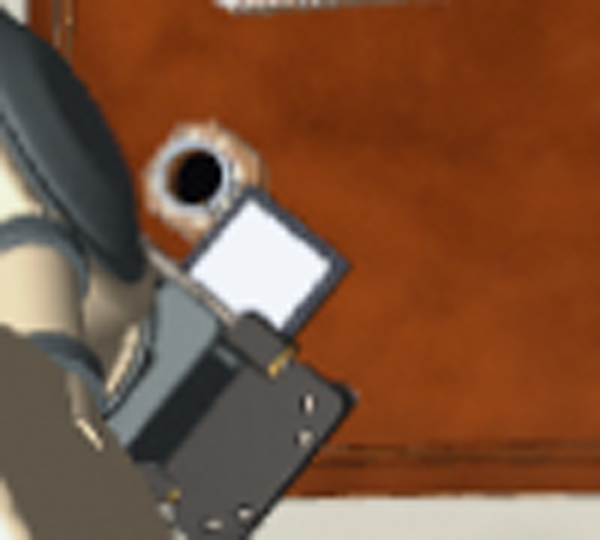

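The mirror is held level in the grip. Next I'll check its pose in the hand against the projected rim corners.

```bash
python3 - <<'E'
from go import *
o=bot.observe();R=o['orientation'];p=o['tool_pos']
def draw(n,x0,y0,x1,y1,s,out):
    im=cv2.resize(cv2.imread('pics/%s5.png'%n)[y0:y1,x0:x1],None,fx=s,fy=s,interpolation=cv2.INTER_CUBIC)
    for z,c in((2,(0,255,0)),(-8,(0,0,255))):
        for x in(-48,48):
            for y in(-28,28):
                u=proj(n,p+R@np.array([x-22,y,z]))[0];q=((u-[x0,y0]+.5)*s).astype(int);cv2.circle(im,tuple(map(int,q)),3,c,-1)
    cv2.imwrite(out,im)
draw('scene',160,235,215,290,11,'pics/s5d.png');draw('top',140,185,190,235,11,'pics/t5d.png')
E
```

```text
(no output)
```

View pics/s5d.png

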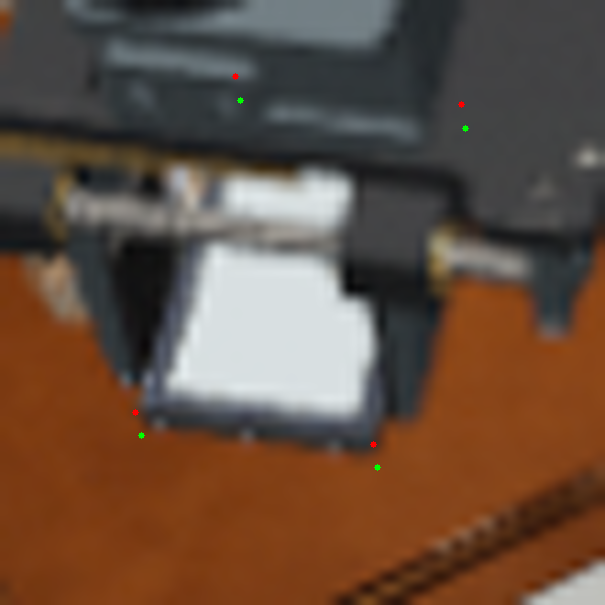

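View pics/t5d.png

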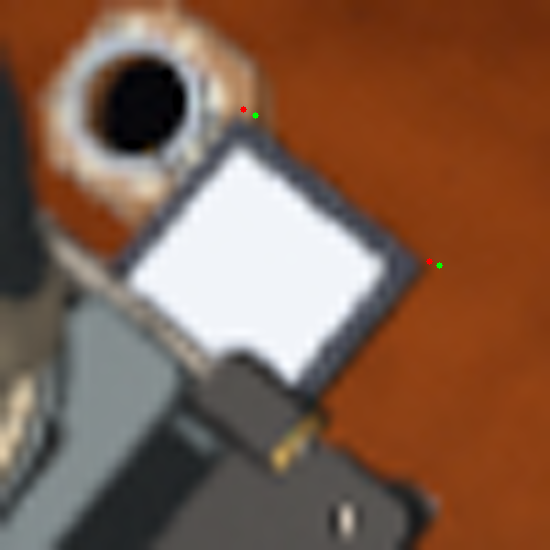

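The offsets match the known bias between the two cameras, so the mirror centre sits at tool x = -22 within about 1 mm. I'll carry it over at height.

Call:
step_arm:
  series:
    - [0, 0, 2.5, 0, 0, 0, 0.45]
    - [0, 0, 5, 0, 0, 0, 0.45]
    - [0, 0, 8, 0, 0, 0, 0.45]
    - [0.2, -0.5, 11, 0, 0, -0.06, 0.45]
    - [0.6, -1.5, 13, 0, 0, -0.16, 0.45]

```text
time: 11.0
tool_pos: [410.4, 279.0, 185.3]
orientation: [[-0.663, 0.749, 0.0], [0.749, 0.663, 0.0], [0.0, 0.0, -1.0]]
force: [0.3, 0.2, -2.7]
opening: 55.6
```

Call:
step_arm:
  series:
    - [1, -2, 0.4, 0, 0, -0.12, 0.45]
    - [2, -4, 0.8, 0, 0, -0.24, 0.45]
    - [3, -6, 1, 0, 0, -0.36, 0.45]
    - [4, -8, 1, 0, 0, -0.48, 0.45]
    - [5, -10, 1, 0, 0, -0.6, 0.45]

```text
time: 11.5
tool_pos: [460.5, 177.8, 193.4]
orientation: [[-0.121, 0.993, -0.002], [0.993, 0.121, -0.0], [0.0, -0.002, -1.0]]
force: [1.0, -0.0, -3.0]
opening: 55.8
```

Call:
step_arm:
  series:
    - [1, -2, 0.4, 0, 0, -0.12, 0.45]
    - [2, -4, 0.8, 0, 0, -0.24, 0.45]
    - [3, -6, 1, 0, 0, -0.36, 0.45]
    - [4, -8, 1, 0, 0, -0.48, 0.45]
    - [5, -10, 1, 0, 0, -0.6, 0.45]

```text
time: 12.0
tool_pos: [510.4, 77.9, 203.3]
orientation: [[0.46, 0.888, -0.002], [0.888, -0.46, 0.0], [-0.0, -0.002, -1.0]]
force: [0.4, 0.2, -3.0]
opening: 55.4
```

Call:
step_arm:
  series:
    - [0.5, -2, 0, 0, 0, -0.12, 0.45]
    - [1, -4, 0, 0, 0, -0.24, 0.45]
    - [1.5, -6, 0, 0, 0, -0.36, 0.45]
    - [2, -8, 0, 0, 0, -0.48, 0.45]
    - [2.5, -9, 0, 0, 0, -0.6, 0.45]

```text
time: 12.5
tool_pos: [535.3, -12.7, 203.2]
orientation: [[0.882, 0.472, -0.001], [0.472, -0.882, 0.001], [-0.001, -0.001, -1.0]]
force: [-0.3, 0.3, -2.1]
opening: 55.6
```

```bash
python3 -c "
from go import *
st();print(seat2w([27,0,70]));delta(seat2w([27,0,100]),down(YAW));delta(seat2w([27,0,100]),RSEAT())"
```

```text
t 12.5 pos [535.3 -12.7 203.2] seat [ 20.6  15.6 151.5] Fw [-0.3  0.3 -2.1] Fseat [-1.1  0.3 -1.8] M [-0.02  0.01  0.  ] open 55.6 j [-8.0, 22.0, 90.0, 0.0, 68.0, 54.0] err [  4.2 -22.  -33.9]
[569.8184541  -32.17164304 130.01724784]
delta cm [2.34, -1.83, -4.54] rot [-0.001, -0.001, -0.6]
delta cm [2.34, -1.83, -4.54] rot [0.073, -0.384, -0.592]
```

Call:
step_arm:
  series:
    - [0.6, -0.5, 0, 0, 0, -0.12, 0.45]
    - [1.2, -1, 0, 0, 0, -0.24, 0.45]
    - [1.8, -1.5, 0, 0, 0, -0.36, 0.45]
    - [2.3, -1.8, 0, 0, 0, -0.48, 0.45]
    - [2.3, -1.8, 0, 0, 0, -0.6, 0.45]

```text
time: 13.0
tool_pos: [558.7, -29.7, 203.1]
orientation: [[0.994, -0.108, -0.001], [-0.108, -0.994, 0.001], [-0.001, -0.001, -1.0]]
force: [0.3, 0.4, -3.8]
opening: 55.7
```

```bash
python3 -c "
from go import *
st();delta(seat2w([27,0,100]),RSEAT())"
```

```text
t 13.0 pos [558.7 -29.7 203.1] seat [ 43.8   1.3 142. ] Fw [ 0.3  0.4 -3.8] Fseat [-1.2  0.4 -3.6] M [ 0.   -0.02 -0.01] open 55.7 j [-9.0, 24.0, 87.0, 0.0, 69.0, 87.0] err [ -2.4 -21.9  -0. ]
delta cm [-0.0, -0.13, -4.53] rot [-0.042, -0.382, -0.0]
```

Call:
step_arm:
  series:
    - [0, -0.05, -0.5, -0.01, -0.09, 0, 0.45]
    - [0, -0.1, -1, -0.02, -0.18, 0, 0.45]
    - [0, -0.13, -2.5, -0.032, -0.29, 0, 0.45]
    - [0, -0.13, -4.5, -0.042, -0.382, 0, 0.45]
    - [0, -0.13, -4.5, -0.042, -0.382, 0, 0.45]

```text
time: 13.5
tool_pos: [553.9, -29.9, 155.5]
orientation: [[0.924, -0.103, 0.368], [-0.095, -0.995, -0.04], [0.371, 0.002, -0.929]]
force: [-1.6, -0.1, -2.1]
opening: 55.1
```

Call:
step_arm:
  series:
    - [0, 0, 0, 0, 0, 0, 0.45]

```text
time: 13.6
tool_pos: [557.7, -30.4, 158.5]
orientation: [[0.924, -0.103, 0.369], [-0.095, -0.995, -0.039], [0.371, 0.002, -0.929]]
force: [0.4, -0.1, -0.9]
opening: 55.8
```

```bash
python3 -c "
from go import *
st();delta(seat2w([27,0,22]),RSEAT())
for n in ('top','scene'): cv2.imwrite('pics/%s6.png'%n,cams.get_image(n)[:,:,::-1])
crop('pics/top6.png',230,100,340,195,5,'pics/t6c.png')
crop('pics/scene6.png',200,110,310,210,6,'pics/s6c.png')"
```

```text
t 13.6 pos [557.7 -30.4 158.5] seat [ 26.4   0.4 101. ] Fw [ 0.4 -0.1 -0.9] Fseat [ 0.1 -0.  -1. ] M [0.02 0.29 0.04] open 55.8 j [-10.0, 19.0, 109.0, 3.0, 29.0, 83.0] err [ 0.1 -0.3 -0.3]
delta cm [2.99, -0.37, -7.3] rot [0.001, -0.004, -0.005]
```

View pics/s6c.png

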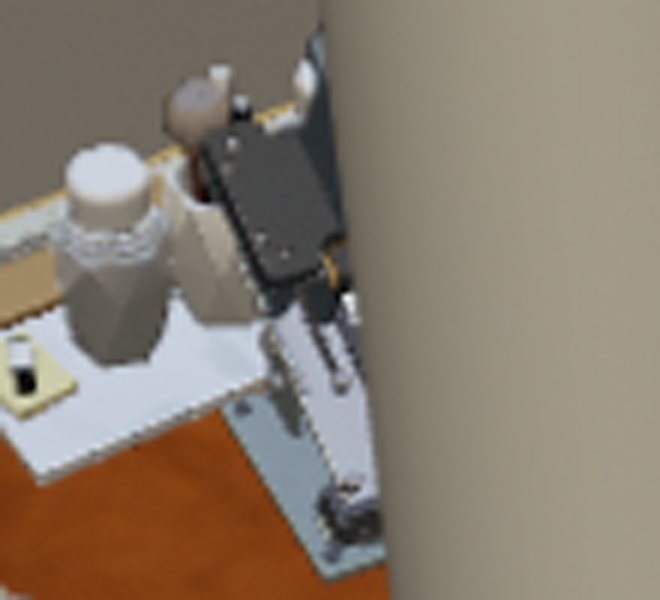

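View pics/t6c.png

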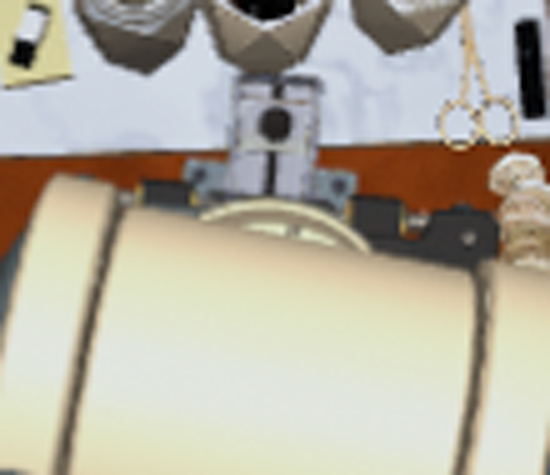

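The jaw is clear up the bed, with the knob at about (285,125) in the top view. I'll lower along the bed normal.

Call:
step_arm:
  series:
    - [0.6, -0.07, -1.5, 0, -0.004, -0.005, 0.45]
    - [1.2, -0.14, -3, 0, -0.004, -0.005, 0.45]
    - [1.8, -0.21, -4.5, 0, -0.004, -0.005, 0.45]
    - [2.4, -0.3, -5.9, 0, -0.004, -0.005, 0.45]
    - [3.0, -0.37, -7.3, 0, -0.004, -0.005, 0.45]

```text
time: 14.2
tool_pos: [590.4, -34.5, 86.1]
orientation: [[0.92, -0.108, 0.377], [-0.099, -0.994, -0.042], [0.379, 0.001, -0.925]]
force: [-0.4, 0.1, -2.0]
opening: 56.0
```

Call:
step_arm:
  series:
    - [0, 0, 0, 0, 0, 0, 0.45]

```text
time: 14.3
tool_pos: [589.8, -34.4, 85.1]
orientation: [[0.921, -0.108, 0.375], [-0.099, -0.994, -0.042], [0.377, 0.001, -0.926]]
force: [0.5, -1.0, -2.0]
opening: 56.0
```

```bash
python3 -c "
from go import *
st();delta(seat2w([27,0,4]),RSEAT())
u=(np.array([[275,125.]])+.5)/5-.5+[230,100]
from scipy.optimize import least_squares
for j in(.034,.036,.038): print(j,proj('top',seat2w([44+j*1000,0,30])),u)"
```

```text
t 14.3 pos [589.8 -34.4  85.1] seat [28.8 -0.  20.9] Fw [ 0.5 -1.  -2. ] Fseat [-0.2 -0.9 -2. ] M [0.06 0.38 0.  ] open 56.0 j [-10.0, 29.0, 110.0, 4.0, 19.0, 83.0] err [ 0.1  0.2 -0. ]
delta cm [0.46, -0.05, -1.63] rot [0.002, 0.003, -0.0]
0.034 [[285.01651266 125.07644922]] [[284.6 124.6]]
0.036 [[285.08832514 124.24473613]] [[284.6 124.6]]
0.038 [[285.16016564 123.41243198]] [[284.6 124.6]]
```

Call:
step_arm:
  series:
    - [0.05, 0, -0.3, 0, 0, 0, 0.45]
    - [0.14, -0.02, -0.6, 0, 0.002, 0, 0.45]
    - [0.22, -0.03, -0.9, 0, 0.003, 0, 0.45]
    - [0.28, -0.04, -1.1, 0, 0.003, 0, 0.45]
    - [0.28, -0.04, -1.1, 0, 0.003, 0, 0.45]

```text
time: 14.8
tool_pos: [591.2, -34.6, 74.9]
orientation: [[0.921, -0.108, 0.374], [-0.099, -0.994, -0.042], [0.376, 0.002, -0.927]]
force: [-0.9, 0.7, -2.2]
opening: 55.4
```

```bash
python3 -c "
from go import *
st();delta(seat2w([27,0,4]),RSEAT())"
```

```text
t 14.8 pos [591.2 -34.6  74.9] seat [26.3 -0.2 10.8] Fw [-0.9  0.7 -2.2] Fseat [-1.7  0.6 -1.6] M [0.1  0.37 0.03] open 55.4 j [-10.0, 30.0, 110.0, 4.0, 18.0, 82.0] err [ 0.1  0.1 -0. ]
delta cm [0.32, -0.02, -0.6] rot [0.002, 0.001, -0.0]
```

Call:
step_arm:
  series:
    - [0.1, 0, -0.15, 0, 0, 0, 0.45]
    - [0.18, -0.01, -0.3, 0, 0, 0, 0.45]
    - [0.25, -0.01, -0.45, 0, 0, 0, 0.45]
    - [0.28, -0.01, -0.5, 0, 0, 0, 0.45]
    - [0.28, -0.01, -0.5, 0, 0, 0, 0.45]

```text
time: 15.3
tool_pos: [594.0, -34.7, 69.8]
orientation: [[0.921, -0.108, 0.373], [-0.099, -0.994, -0.042], [0.376, 0.002, -0.927]]
force: [0.4, 0.4, -1.9]
opening: 55.8
```

```bash
python3 -c "
from go import *
st();delta(seat2w([27,0,2]),RSEAT())"
```

```text
t 15.3 pos [594.  -34.7  69.8] seat [27.   0.1  5. ] Fw [ 0.4  0.4 -1.9] Fseat [-0.4  0.5 -1.9] M [0.1  0.36 0.03] open 55.8 j [-10.0, 31.0, 110.0, 4.0, 17.0, 82.0] err [ 0.1  0.1 -0. ]
delta cm [0.12, -0.02, -0.28] rot [0.002, 0.001, -0.0]
```

1.5 mm more, slowly.

Call:
step_arm:
  series:
    - [0.02, 0, -0.05, 0, 0, 0, 0.45]
    - [0.04, -0.01, -0.1, 0, 0, 0, 0.45]
    - [0.06, -0.01, -0.15, 0, 0, 0, 0.45]
    - [0.06, -0.01, -0.15, 0, 0, 0, 0.45]

```text
time: 15.7
tool_pos: [594.6, -34.9, 68.4]
orientation: [[0.921, -0.108, 0.374], [-0.099, -0.994, -0.042], [0.376, 0.002, -0.927]]
force: [-0.1, -0.0, -2.0]
opening: 55.5
```

```bash
python3 -c "
from go import *
st()"
```

```text
t 15.7 pos [594.6 -34.9  68.4] seat [27.  -0.   3.5] Fw [-0.1 -0.  -2. ] Fseat [-0.9 -0.1 -1.8] M [0.1 0.3 0. ] open 55.5 j [-10.0, 31.0, 110.0, 4.0, 17.0, 82.0] err [ 0.1  0.1 -0. ]
```

Call:
step_arm:
  series:
    - [0.02, 0, -0.05, 0, 0, 0, 0.45]
    - [0.04, -0.01, -0.1, 0, 0, 0, 0.45]
    - [0.04, -0.01, -0.1, 0, 0, 0, 0.45]

```text
time: 16.0
tool_pos: [595.0, -35.0, 67.3]
orientation: [[0.921, -0.108, 0.374], [-0.099, -0.994, -0.042], [0.376, 0.002, -0.927]]
force: [-0.0, 0.2, -1.5]
opening: 55.9
```

Call:
step_arm:
  series:
    - [0.02, 0, -0.05, 0, 0, 0, 0.45]
    - [0.02, 0, -0.05, 0, 0, 0, 0.45]
    - [0.02, 0, -0.05, 0, 0, 0, 0.45]

```text
time: 16.3
tool_pos: [595.2, -35.0, 67.0]
orientation: [[0.921, -0.108, 0.374], [-0.099, -0.994, -0.042], [0.376, 0.002, -0.927]]
force: [-1.6, 0.0, 1.2]
opening: 56.1
```

```bash
python3 -c "
from go import *
st()"
```

```text
t 16.3 pos [595.2 -35.   67. ] seat [27. -0.  2.] Fw [-1.6  0.   1.2] Fseat [-1.  -0.1  1.7] M [0.03 0.49 0.  ] open 56.1 j [-10.0, 31.0, 110.0, 4.0, 17.0, 82.0] err [ 0.1  0.1 -0. ]
```

Contact with the balls came exactly where predicted (seat z = 2.0). Now I'll slide down toward the stops.

Call:
step_arm:
  series:
    - [-0.07, 0.01, -0.04, 0, 0, 0, 0.45]
    - [-0.16, 0.02, -0.08, 0, 0, 0, 0.45]
    - [-0.25, 0.03, -0.12, 0, 0, 0, 0.45]
    - [-0.25, 0.03, -0.12, 0, 0, 0, 0.45]

```text
time: 16.7
tool_pos: [593.0, -34.7, 66.0]
orientation: [[0.921, -0.108, 0.375], [-0.099, -0.994, -0.042], [0.377, 0.002, -0.926]]
force: [0.2, -0.6, 5.1]
opening: 55.4
```

```bash
python3 -c "
from go import *
st()"
```

```text
t 16.7 pos [593.  -34.7  66. ] seat [24.7 -0.   1.9] Fw [ 0.2 -0.6  5.1] Fseat [ 2.1 -0.6  4.6] M [-0.03 -0.14 -0.01] open 55.4 j [-10.0, 31.0, 110.0, 5.0, 17.0, 82.0] err [ 0.1  0.1 -0. ]
```

Call:
step_arm:
  series:
    - [-0.05, 0, -0.02, 0, 0, 0, 0.45]
    - [-0.1, 0.01, -0.04, 0, 0, 0, 0.45]
    - [-0.1, 0.01, -0.04, 0, 0, 0, 0.45]

```text
time: 17.0
tool_pos: [592.2, -34.7, 65.7]
orientation: [[0.921, -0.108, 0.375], [-0.099, -0.994, -0.042], [0.377, 0.002, -0.926]]
force: [0.9, -1.6, 5.4]
opening: 55.7
```

```bash
python3 -c "
from go import *
st()"
```

```text
t 17.0 pos [592.2 -34.7  65.7] seat [23.7 -0.1  1.9] Fw [ 0.9 -1.6  5.4] Fseat [ 3.  -1.5  4.6] M [-0.02 -0.19 -0.04] open 55.7 j [-10.0, 31.0, 110.0, 5.0, 16.0, 82.0] err [ 0.1  0.1 -0. ]
```

Call:
step_arm:
  series:
    - [-0.05, 0, -0.02, 0, 0, 0, 0.45]
    - [-0.1, 0.01, -0.04, 0, 0, 0, 0.45]
    - [-0.1, 0.01, -0.04, 0, 0, 0, 0.45]

```text
time: 17.3
tool_pos: [591.1, -34.6, 65.2]
orientation: [[0.921, -0.108, 0.375], [-0.099, -0.994, -0.042], [0.377, 0.002, -0.926]]
force: [0.8, -0.9, 5.5]
opening: 56.2
```

```bash
python3 -c "
from go import *
st()"
```

```text
t 17.3 pos [591.1 -34.6  65.2] seat [22.6 -0.1  1.9] Fw [ 0.8 -0.9  5.5] Fseat [ 2.9 -0.8  4.8] M [-0.02 -0.21  0.  ] open 56.2 j [-10.0, 31.0, 110.0, 5.0, 16.0, 82.0] err [ 0.1  0.1 -0. ]
```

Still free (friction only). I'll continue.

Call:
step_arm:
  series:
    - [-0.05, 0, -0.02, 0, 0, 0, 0.45]
    - [-0.09, 0.01, -0.035, 0, 0, 0, 0.45]
    - [-0.09, 0.01, -0.035, 0, 0, 0, 0.45]

```text
time: 17.6
tool_pos: [590.2, -34.5, 64.9]
orientation: [[0.921, -0.108, 0.375], [-0.099, -0.994, -0.042], [0.377, 0.002, -0.926]]
force: [0.9, 0.2, 4.4]
opening: 55.7
```

```bash
python3 -c "
from go import *
st()"
```

```text
t 17.6 pos [590.2 -34.5  64.9] seat [21.7 -0.1  1.9] Fw [0.9 0.2 4.4] Fseat [2.5 0.3 3.7] M [-0.04 -0.23  0.04] open 55.7 j [-10.0, 31.0, 111.0, 5.0, 16.0, 82.0] err [ 0.1  0.1 -0. ]
```

Call:
step_arm:
  series:
    - [-0.04, 0, -0.015, 0, 0, 0, 0.45]
    - [-0.07, 0.01, -0.025, 0, 0, 0, 0.45]
    - [-0.07, 0.01, -0.025, 0, 0, 0, 0.45]

```text
time: 17.9
tool_pos: [589.5, -34.4, 64.6]
orientation: [[0.921, -0.108, 0.374], [-0.099, -0.994, -0.042], [0.377, 0.002, -0.926]]
force: [1.8, -0.6, 5.3]
opening: 55.9
```

```bash
python3 -c "
from go import *
st()"
```

```text
t 17.9 pos [589.5 -34.4  64.6] seat [20.8 -0.1  1.9] Fw [ 1.8 -0.6  5.3] Fseat [ 3.7 -0.4  4.2] M [-0.07 -0.28 -0.02] open 55.9 j [-10.0, 31.0, 111.0, 5.0, 16.0, 82.0] err [ 0.1  0.1 -0. ]
```

Call:
step_arm:
  series:
    - [-0.05, 0, -0.02, 0, 0, 0, 0.45]
    - [-0.05, 0, -0.02, 0, 0, 0, 0.45]

```text
time: 18.1
tool_pos: [589.2, -34.3, 64.5]
orientation: [[0.921, -0.108, 0.375], [-0.099, -0.994, -0.042], [0.377, 0.002, -0.926]]
force: [2.4, -0.7, 6.5]
opening: 55.6
```

```bash
python3 -c "
from go import *
st()"
```

```text
t 18.1 pos [589.2 -34.3  64.5] seat [20.5 -0.1  1.9] Fw [ 2.4 -0.7  6.5] Fseat [ 4.7 -0.4  5.1] M [ 0.09 -0.46  0.01] open 55.6 j [-10.0, 31.0, 111.0, 5.0, 16.0, 82.0] err [ 0.1  0.2 -0. ]
```

Call:
step_arm:
  series:
    - [-0.05, 0, -0.02, 0, 0, 0, 0.45]
    - [-0.05, 0, -0.02, 0, 0, 0, 0.45]

```text
time: 18.3
tool_pos: [589.1, -34.4, 64.5]
orientation: [[0.92, -0.108, 0.376], [-0.099, -0.994, -0.042], [0.378, 0.002, -0.926]]
force: [4.2, 0.7, 6.1]
opening: 55.9
```

```bash
python3 -c "
from go import *
st()"
```

```text
t 18.3 pos [589.1 -34.4  64.5] seat [20.5 -0.1  2. ] Fw [4.2 0.7 6.1] Fseat [6.1 1.1 4.2] M [ 0.18 -0.79 -0.02] open 55.9 j [-10.0, 31.0, 111.0, 5.0, 16.0, 82.0] err [ 0.1  0.2 -0. ]
```

The stop contact shows: motion halted at seat x = 20.5 and the force is rising. Releasing gently.

Call:
step_arm:
  series:
    - [0, 0, 0, 0, 0, 0, 0.6]
    - [0, 0, 0, 0, 0, 0, 0.64]
    - [0, 0, 0, 0, 0, 0, 0.68]
    - [0, 0, 0, 0, 0, 0, 0.74]
    - [0, 0, 0, 0, 0, 0, 0.8]
  grip_force: 8

```text
time: 18.8
tool_pos: [587.7, -34.2, 63.6]
orientation: [[0.922, -0.108, 0.373], [-0.099, -0.994, -0.042], [0.375, 0.002, -0.927]]
force: [0.3, 0.8, 0.3]
opening: 71.7
```

```bash
python3 -c "
from go import *
st();p=w2seat(bot.observe()['tool_pos']);delta(seat2w([p[0],p[1],85]),RSEAT())"
```

```text
t 18.8 pos [587.7 -34.2  63.6] seat [18.8 -0.1  1.7] Fw [0.3 0.8 0.3] Fseat [0.3 0.8 0.2] M [ 0.06  0.3  -0.05] open 71.7 j [-10.0, 31.0, 111.0, 5.0, 16.0, 82.0] err [ 0.1  0.  -0. ]
delta cm [-3.1, 0.34, 7.72] rot [0.002, 0.0, -0.0]
```

Call:
step_arm:
  series:
    - [-0.4, 0.04, 1, 0, 0, 0, 0.8]
    - [-1.0, 0.11, 2.5, 0, 0, 0, 0.8]
    - [-1.7, 0.18, 4.3, 0, 0, 0, 0.8]
    - [-2.4, 0.26, 6, 0, 0, 0, 0.8]
    - [-3.1, 0.34, 7.7, 0, 0, 0, 0.8]

```text
time: 19.3
tool_pos: [556.3, -30.8, 142.1]
orientation: [[0.921, -0.108, 0.374], [-0.099, -0.994, -0.042], [0.376, 0.002, -0.927]]
force: [0.4, 0.1, 0.8]
opening: 73.2
```

```bash
python3 -c "
from go import *
st()
for n in ('top','scene'): cv2.imwrite('pics/%s7.png'%n,cams.get_image(n)[:,:,::-1])
crop('pics/scene7.png',200,110,310,210,6,'pics/s7c.png')"
```

```text
t 19.3 pos [556.3 -30.8 142.1] seat [19.  -0.1 86.3] Fw [0.4 0.1 0.8] Fseat [0.6 0.1 0.6] M [ 0.02  0.26 -0.03] open 73.2 j [-10.0, 21.0, 111.0, 3.0, 26.0, 83.0] err [ 0.1  0.1 -0. ]
```

View pics/s7c.png

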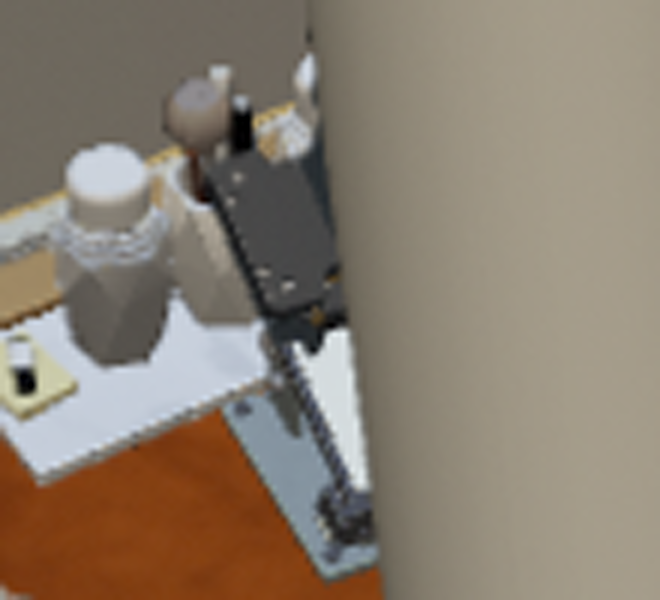

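The mirror lies in the stand. There's plenty of time, so I'll swing aside for a clear look before clamping.

Call:
step_arm:
  series:
    - [-1, -3, 4, 0, 0, 0, 0.5]
    - [-3, -8, 6, 0, 0, 0, 0.45]
    - [-5, -13, 7, 0, 0, 0, 0.45]
    - [-7, -18, 7, 0, 0, 0, 0.45]
    - [-8, -22, 7, 0, 0, 0, 0.45]

```text
time: 19.9
tool_pos: [478.1, -244.9, 211.3]
orientation: [[0.921, -0.107, 0.375], [-0.099, -0.994, -0.043], [0.377, 0.002, -0.926]]
force: [2.6, 1.3, -0.2]
opening: 40.9
```

Call:
step_arm:
  series:
    - [-2, -5, 0, 0, 0, 0, 0.45]
    - [-4, -10, 0, 0, 0, 0, 0.45]
    - [-4, -10, 0, 0, 0, 0, 0.45]

```text
time: 20.2
tool_pos: [437.6, -348.6, 210.7]
orientation: [[0.921, -0.112, 0.374], [-0.103, -0.994, -0.046], [0.377, 0.004, -0.926]]
force: [0.2, -0.5, 0.3]
opening: 41.3
```

```bash
python3 -c "
from go import *
st()
for n in ('top','scene'): cv2.imwrite('pics/%s8.png'%n,cams.get_image(n)[:,:,::-1])
crop('pics/top8.png',250,100,320,195,6,'pics/t8c.png')
crop('pics/scene8.png',225,135,300,215,7,'pics/s8c.png')"
```

```text
t 20.2 pos [ 437.6 -348.6  210.7] seat [ -33.  -328.9  181.3] Fw [ 0.2 -0.5  0.3] Fseat [ 0.3 -0.5  0.2] M [ 0.02  0.21 -0.02] open 41.3 j [-55.0, 17.0, 103.0, 22.0, 48.0, 28.0] err [0.2 0.1 0.2]
```

View pics/t8c.png

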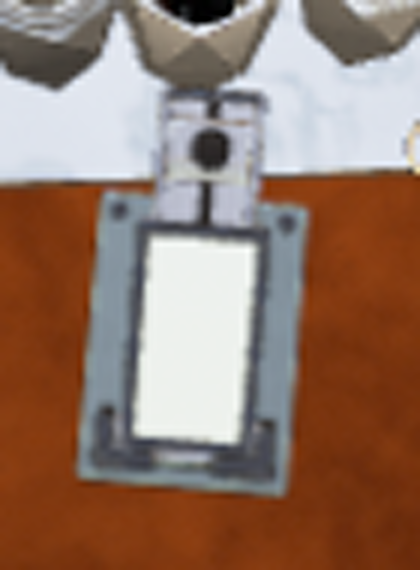

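View pics/s8c.png

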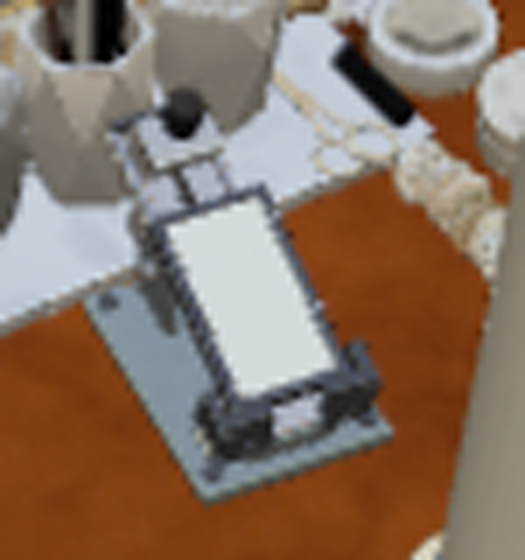

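The mirror is seated between the cheeks against the stops and square to the bed. The jaw sits about 16 mm above it with the knob at top crop (210,150). Next I'll grip the knob.

```bash
python3 -c "
from go import *
delta(seat2w([80,0,100]),RSEAT())"
```

```text
delta cm [16.91, 30.87, -3.27] rot [0.002, 0.001, 0.003]
```

Call:
step_arm:
  series:
    - [2.4, 4.4, 0, 0, 0, 0.003, 0.45]
    - [4.8, 8.8, 0, 0, 0, 0.003, 0.45]
    - [7.2, 13.2, 0, 0, 0, 0.003, 0.45]
    - [9.6, 17.6, 0, 0, 0, 0.003, 0.45]
    - [12, 22, 0, 0, 0, 0.003, 0.45]

```text
time: 20.8
tool_pos: [559.3, -120.2, 210.8]
orientation: [[0.922, -0.103, 0.374], [-0.095, -0.995, -0.04], [0.376, 0.001, -0.927]]
force: [1.5, -0.6, -0.3]
opening: 41.4
```

Call:
step_arm:
  series:
    - [2.4, 4.4, -0.5, 0, 0, 0, 0.45]
    - [4.9, 8.9, -2, 0, 0, 0, 0.45]
    - [4.9, 8.9, -3.2, 0, 0, 0, 0.45]
    - [4.9, 8.9, -3.2, 0, 0, 0, 0.45]

```text
time: 21.2
tool_pos: [606.8, -31.4, 176.8]
orientation: [[0.923, -0.1, 0.371], [-0.092, -0.995, -0.039], [0.373, 0.001, -0.928]]
force: [0.3, -0.0, -0.5]
opening: 41.5
```

```bash
python3 -c "
from go import *
st();delta(seat2w([80,0.1,50]),RSEAT());delta(seat2w([80,0.1,24.5]),RSEAT())"
```

```text
t 21.2 pos [606.8 -31.4 176.8] seat [78.5  4.8 99.7] Fw [ 0.3 -0.  -0.5] Fseat [ 0.1 -0.  -0.6] M [ 0.02  0.28 -0.06] open 41.5 j [-9.0, 21.0, 102.0, 2.0, 35.0, 85.0] err [ 0.1 -0.1 -0.5]
delta cm [1.94, -0.68, -4.55] rot [0.001, -0.002, -0.008]
delta cm [2.89, -0.79, -6.92] rot [0.001, -0.002, -0.008]
```

Call:
step_arm:
  series:
    - [0.4, -0.48, -0.9, 0, -0.002, -0.008, 0.45]
    - [0.9, -0.55, -2, 0, -0.002, -0.008, 0.45]
    - [1.4, -0.62, -3.3, 0, -0.002, -0.008, 0.45]
    - [1.9, -0.68, -4.5, 0, -0.002, -0.008, 0.45]
    - [1.9, -0.68, -4.5, 0, -0.002, -0.008, 0.45]

```text
time: 21.7
tool_pos: [626.6, -42.3, 131.6]
orientation: [[0.921, -0.114, 0.373], [-0.105, -0.994, -0.044], [0.375, 0.001, -0.927]]
force: [0.5, -0.8, 0.9]
opening: 41.1
```

```bash
python3 -c "
from go import *
st();delta(seat2w([80,0.1,24.5]),RSEAT())"
```

```text
t 21.7 pos [626.6 -42.3 131.6] seat [81.  -4.  49.9] Fw [ 0.5 -0.8  0.9] Fseat [ 0.9 -0.7  0.6] M [ 0.05  0.2  -0.01] open 41.1 j [-10.0, 26.0, 102.0, 3.0, 29.0, 85.0] err [0.1 0.  0.3]
delta cm [0.9, 0.31, -2.4] rot [0.001, 0.001, 0.006]
```

Call:
step_arm:
  series:
    - [0.1, 0.4, -0.3, 0, 0, 0.006, 0.45]
    - [0.3, 0.38, -0.9, 0, 0, 0.006, 0.45]
    - [0.6, 0.34, -1.7, 0, 0, 0.006, 0.45]
    - [0.9, 0.31, -2.4, 0, 0, 0.006, 0.45]
    - [0.9, 0.31, -2.4, 0, 0, 0.006, 0.45]

```text
time: 22.2
tool_pos: [635.9, -38.7, 108.7]
orientation: [[0.921, -0.107, 0.374], [-0.098, -0.994, -0.042], [0.377, 0.001, -0.926]]
force: [-0.6, -0.2, -0.5]
opening: 41.1
```

```bash
python3 -c "
from go import *
st();delta(seat2w([80,0.1,24]),RSEAT())"
```

```text
t 22.2 pos [635.9 -38.7 108.7] seat [80.6  0.7 25.3] Fw [-0.6 -0.2 -0.5] Fseat [-0.7 -0.3 -0.2] M [ 0.06  0.22 -0.02] open 41.1 j [-10.0, 29.0, 102.0, 3.0, 27.0, 84.0] err [ 0.1  0.1 -0.1]
delta cm [-0.01, -0.06, -0.14] rot [0.002, 0.002, -0.001]
```

Call:
step_arm:
  series:
    - [0, -0.06, -0.12, 0, 0, 0, 0.3]
    - [0, -0.06, -0.12, 0, 0, 0, 0.05]
    - [0, -0.06, -0.12, 0, 0, 0, 0.05]
    - [0, -0.06, -0.12, 0, 0, 0, 0.05]
    - [0, -0.06, -0.12, 0, 0, 0, 0.05]
  grip_force: 12

```text
time: 22.7
tool_pos: [636.0, -39.2, 108.9]
orientation: [[0.921, -0.107, 0.376], [-0.098, -0.994, -0.042], [0.378, 0.001, -0.926]]
force: [-0.8, 2.5, 1.7]
opening: 15.4
```

```bash
python3 -c "
from go import *
st();print((-10*seatR()[:,0]/10).round(3))"
```

```text
t 22.7 pos [636.  -39.2 108.9] seat [80.8  0.2 25.4] Fw [-0.8  2.5  1.7] Fseat [-0.3  2.4  2. ] M [0.41 0.22 0.13] open 15.4 j [-10.0, 29.0, 102.0, 3.0, 26.0, 84.0] err [ 0.1  0.2 -0.1]
[-0.922  0.1   -0.375]
```

Call:
step_arm:
  series:
    - [-0.2, 0.02, -0.08, 0, 0, 0, 0.05]
    - [-0.43, 0.06, -0.17, 0, 0, 0, 0.05]
    - [-0.66, 0.08, -0.27, 0, 0, 0, 0.05]
    - [-0.88, 0.11, -0.36, 0, 0, 0, 0.05]
    - [-1.1, 0.13, -0.45, 0, 0, 0, 0.05]

```text
time: 23.2
tool_pos: [624.9, -38.0, 104.3]
orientation: [[0.92, -0.107, 0.376], [-0.098, -0.994, -0.042], [0.378, 0.002, -0.926]]
force: [-0.1, 2.4, 5.3]
opening: 15.7
```

```bash
python3 -c "
from go import *
st()"
```

```text
t 23.2 pos [624.9 -38.  104.3] seat [68.7  0.1 25.4] Fw [-0.1  2.4  5.3] Fseat [1.6 2.4 5.1] M [ 0.34 -0.08  0.12] open 15.7 j [-10.0, 29.0, 104.0, 3.0, 25.0, 84.0] err [ 0.1  0.2 -0.1]
```

Friction of about 2 N, as stated. Smaller steps now.

Call:
step_arm:
  series:
    - [-0.07, 0.01, -0.02, 0, 0, 0, 0.05]
    - [-0.14, 0.02, -0.05, 0, 0, 0, 0.05]
    - [-0.2, 0.03, -0.07, 0, 0, 0, 0.05]
    - [-0.2, 0.03, -0.07, 0, 0, 0, 0.05]

```text
time: 23.6
tool_pos: [622.9, -37.7, 103.4]
orientation: [[0.921, -0.107, 0.376], [-0.098, -0.994, -0.042], [0.378, 0.002, -0.926]]
force: [-0.9, 0.1, 4.7]
opening: 15.6
```

```bash
python3 -c "
from go import *
st()"
```

```text
t 23.6 pos [622.9 -37.7 103.4] seat [66.5  0.2 25.4] Fw [-0.9  0.1  4.7] Fseat [ 0.9 -0.   4.7] M [0.06 0.02 0.02] open 15.6 j [-10.0, 29.0, 104.0, 3.0, 25.0, 84.0] err [ 0.1  0.2 -0.1]
```

Call:
step_arm:
  series:
    - [-0.05, 0.01, -0.02, 0, 0, 0, 0.05]
    - [-0.1, 0.01, -0.04, 0, 0, 0, 0.05]
    - [-0.1, 0.01, -0.04, 0, 0, 0, 0.05]

```text
time: 23.9
tool_pos: [621.9, -37.7, 103.1]
orientation: [[0.921, -0.107, 0.376], [-0.098, -0.994, -0.042], [0.378, 0.002, -0.926]]
force: [-0.5, 0.6, 5.6]
opening: 15.2
```

```bash
python3 -c "
from go import *
st()"
```

```text
t 23.9 pos [621.9 -37.7 103.1] seat [65.5  0.2 25.4] Fw [-0.5  0.6  5.6] Fseat [1.6 0.6 5.4] M [ 0.12 -0.01  0.08] open 15.2 j [-10.0, 29.0, 105.0, 3.0, 24.0, 84.0] err [ 0.1  0.2 -0.1]
```

Call:
step_arm:
  series:
    - [-0.05, 0.005, -0.02, 0, 0, 0, 0.05]
    - [-0.1, 0.01, -0.035, 0, 0, 0, 0.05]
    - [-0.1, 0.01, -0.035, 0, 0, 0, 0.05]

```text
time: 24.2
tool_pos: [620.9, -37.6, 102.7]
orientation: [[0.921, -0.107, 0.375], [-0.098, -0.994, -0.042], [0.378, 0.002, -0.926]]
force: [-1.2, 0.1, 4.1]
opening: 15.2
```

```bash
python3 -c "
from go import *
st()"
```

```text
t 24.2 pos [620.9 -37.6 102.7] seat [64.4  0.2 25.4] Fw [-1.2  0.1  4.1] Fseat [ 0.4 -0.1  4.2] M [ 0.09 -0.03  0.03] open 15.2 j [-10.0, 29.0, 105.0, 3.0, 24.0, 84.0] err [ 0.1  0.2 -0.1]
```

Call:
step_arm:
  series:
    - [-0.05, 0.005, -0.02, 0, 0, 0, 0.05]
    - [-0.07, 0.007, -0.025, 0, 0, 0, 0.05]
    - [-0.07, 0.007, -0.025, 0, 0, 0, 0.05]

```text
time: 24.5
tool_pos: [620.2, -37.4, 102.4]
orientation: [[0.921, -0.107, 0.375], [-0.098, -0.994, -0.042], [0.378, 0.002, -0.926]]
force: [-1.1, -0.1, 5.1]
opening: 15.6
```

```bash
python3 -c "
from go import *
st()"
```

```text
t 24.5 pos [620.2 -37.4 102.4] seat [63.6  0.2 25.4] Fw [-1.1 -0.1  5.1] Fseat [ 0.9 -0.2  5.2] M [ 0.02 -0.02  0.05] open 15.6 j [-10.0, 29.0, 105.0, 3.0, 24.0, 84.0] err [ 0.1  0.2 -0.1]
```

Call:
step_arm:
  series:
    - [-0.05, 0.005, -0.02, 0, 0, 0, 0.05]
    - [-0.1, 0.01, -0.037, 0, 0, 0, 0.05]
    - [-0.1, 0.01, -0.037, 0, 0, 0, 0.05]

```text
time: 24.8
tool_pos: [619.1, -37.3, 102.0]
orientation: [[0.921, -0.107, 0.375], [-0.098, -0.994, -0.042], [0.378, 0.002, -0.926]]
force: [-0.2, 0.5, 3.6]
opening: 15.6
```

```bash
python3 -c "
from go import *
st()"
```

```text
t 24.8 pos [619.1 -37.3 102. ] seat [62.4  0.2 25.4] Fw [-0.2  0.5  3.6] Fseat [1.1 0.5 3.5] M [-0.02  0.03 -0.03] open 15.6 j [-10.0, 29.0, 105.0, 3.0, 24.0, 84.0] err [ 0.1  0.2 -0.1]
```

Call:
step_arm:
  series:
    - [-0.05, 0.005, -0.02, 0, 0, 0, 0.05]
    - [-0.07, 0.007, -0.025, 0, 0, 0, 0.05]
    - [-0.07, 0.007, -0.025, 0, 0, 0, 0.05]

```text
time: 25.1
tool_pos: [618.5, -37.2, 101.7]
orientation: [[0.921, -0.107, 0.375], [-0.098, -0.994, -0.042], [0.378, 0.002, -0.926]]
force: [0.2, 0.5, 2.5]
opening: 15.6
```

```bash
python3 -c "
from go import *
st()"
```

```text
t 25.1 pos [618.5 -37.2 101.7] seat [61.8  0.2 25.4] Fw [0.2 0.5 2.5] Fseat [1.1 0.5 2.3] M [-0.06 -0.   -0.02] open 15.6 j [-10.0, 29.0, 105.0, 3.0, 24.0, 84.0] err [ 0.1  0.2 -0.1]
```

Call:
step_arm:
  series:
    - [-0.05, 0.005, -0.02, 0, 0, 0, 0.05]
    - [-0.1, 0.01, -0.037, 0, 0, 0, 0.05]
    - [-0.1, 0.01, -0.037, 0, 0, 0, 0.05]

```text
time: 25.4
tool_pos: [618.1, -37.2, 101.6]
orientation: [[0.92, -0.107, 0.376], [-0.098, -0.994, -0.042], [0.379, 0.002, -0.925]]
force: [5.2, 0.3, 1.3]
opening: 15.7
```

```bash
python3 -c "
from go import *
st()
for n in ('top','scene'): cv2.imwrite('pics/%s9.png'%n,cams.get_image(n)[:,:,::-1])
crop('pics/scene9.png',200,110,310,210,6,'pics/s9c.png')
crop('pics/top9.png',250,100,320,195,6,'pics/t9c.png')"
```

```text
t 25.4 pos [618.1 -37.2 101.6] seat [61.4  0.2 25.5] Fw [5.2 0.3 1.3] Fseat [ 5.2  0.9 -0.7] M [-0.02 -0.64  0.05] open 15.7 j [-10.0, 29.0, 105.0, 3.0, 24.0, 84.0] err [ 0.1  0.2 -0.1]
```

View pics/s9c.png

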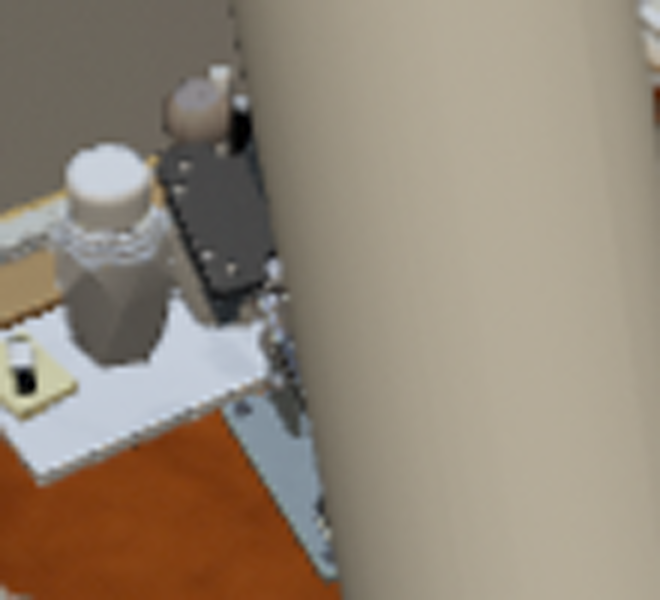

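View pics/t9c.png

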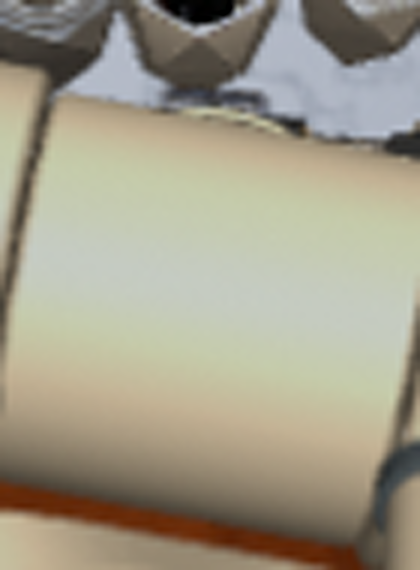

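Contact: the jaw stalls and the resisting force rises to 5 N. I'll press a little more so the mirror is pushed fully home.

Call:
step_arm:
  series:
    - [-0.03, 0.003, -0.012, 0, 0, 0, 0.05]
    - [-0.06, 0.006, -0.022, 0, 0, 0, 0.05]
    - [-0.06, 0.006, -0.022, 0, 0, 0, 0.05]

```text
time: 25.8
tool_pos: [618.0, -37.2, 101.6]
orientation: [[0.92, -0.107, 0.377], [-0.098, -0.994, -0.042], [0.38, 0.002, -0.925]]
force: [7.1, 1.0, 0.3]
opening: 15.5
```

```bash
python3 -c "
from go import *
st()"
```

```text
t 25.8 pos [618.  -37.2 101.6] seat [61.3  0.2 25.5] Fw [7.1 1.  0.3] Fseat [ 6.5  1.8 -2.3] M [ 0.05 -1.06  0.04] open 15.5 j [-10.0, 29.0, 105.0, 3.0, 24.0, 84.0] err [ 0.1  0.3 -0.1]
```

Call:
step_arm:
  series:
    - [-0.05, 0.005, -0.02, 0, 0, 0, 0.05]
    - [-0.08, 0.008, -0.03, 0, 0, 0, 0.05]
    - [-0.08, 0.008, -0.03, 0, 0, 0, 0.05]
  grip_force: 15

```text
time: 26.1
tool_pos: [617.8, -37.3, 101.6]
orientation: [[0.919, -0.107, 0.378], [-0.098, -0.994, -0.042], [0.381, 0.002, -0.925]]
force: [11.0, 0.1, -1.2]
opening: 15.6
```

```bash
python3 -c "
from go import *
st()"
```

```text
t 26.1 pos [617.8 -37.3 101.6] seat [61.1  0.1 25.6] Fw [11.   0.1 -1.2] Fseat [ 9.7  1.3 -5.2] M [ 0.14 -1.58  0.11] open 15.6 j [-10.0, 29.0, 105.0, 3.0, 24.0, 84.0] err [ 0.1  0.4 -0.1]
```

Stalled hard at about 10 N along the slope. I'll release and retreat along the bed normal.

Call:
step_arm:
  series:
    - [0, 0, 0, 0, 0, 0, 0.3]
    - [0, 0, 0, 0, 0, 0, 0.45]
    - [0, 0, 0, 0, 0, 0, 0.45]
    - [-0.4, 0.04, 1, 0, 0, 0, 0.45]
    - [-1.3, 0.14, 3.3, 0, 0, 0, 0.45]

```text
time: 26.6
tool_pos: [602.0, -35.5, 133.1]
orientation: [[0.922, -0.107, 0.373], [-0.098, -0.994, -0.041], [0.375, 0.001, -0.927]]
force: [0.1, -0.3, 0.7]
opening: 41.1
```

Call:
step_arm:
  series:
    - [-1.3, 0.1, 3.3, 0, 0, 0, 0.45]
    - [-2.5, -2, 6.5, 0, 0, 0, 0.45]
    - [-4, -7, 7.5, 0, 0, 0, 0.45]
    - [-5, -12, 7.5, 0, 0, 0, 0.45]
    - [-6, -16, 7.5, 0, 0, 0, 0.45]

```text
time: 27.1
tool_pos: [542.5, -197.2, 210.5]
orientation: [[0.92, -0.106, 0.377], [-0.097, -0.994, -0.042], [0.38, 0.002, -0.925]]
force: [0.8, -0.2, -0.8]
opening: 40.9
```

Call:
step_arm:
  series:
    - [-3, -5, 0, 0, 0, 0, 0.45]
    - [-6, -10, 0, 0, 0, 0, 0.45]
    - [-8, -14, 0, 0, 0, 0, 0.45]
    - [-8, -15, 0, 0, 0, 0, 0.45]
    - [-8, -15, 0, 0, 0, 0, 0.45]

```text
time: 27.6
tool_pos: [462.0, -348.4, 209.6]
orientation: [[0.92, -0.11, 0.376], [-0.101, -0.994, -0.044], [0.378, 0.003, -0.926]]
force: [0.5, 0.4, 0.1]
opening: 41.2
```

```bash
python3 - <<'E'
from go import *
st()
for n in ('top','scene'): cv2.imwrite('pics/%s10.png'%n,cams.get_image(n)[:,:,::-1])
crop('pics/top10.png',250,100,320,195,6,'pics/t10c.png')
crop('pics/scene10.png',225,135,300,215,7,'pics/s10c.png')
a=cv2.imread('pics/top0.png').astype(int);b=cv2.imread('pics/top10.png').astype(int)
cv2.imwrite('pics/diff.png',np.clip(abs(a-b).sum(2)*2,0,255).astype(np.uint8))
E
```

```text
t 27.6 pos [ 462.  -348.4  209.6] seat [ -10.9 -326.1  171.2] Fw [0.5 0.4 0.1] Fseat [ 0.5  0.4 -0.1] M [ 0.06  0.23 -0.01] open 41.2 j [-53.0, 18.0, 101.0, 22.0, 47.0, 31.0] err [0.2 0.2 0.1]
```

View pics/t10c.png

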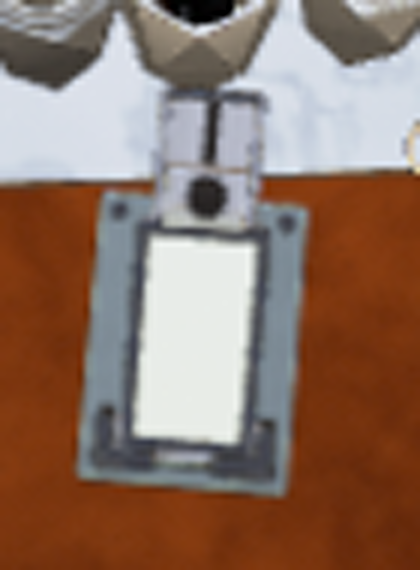

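View pics/s10c.png

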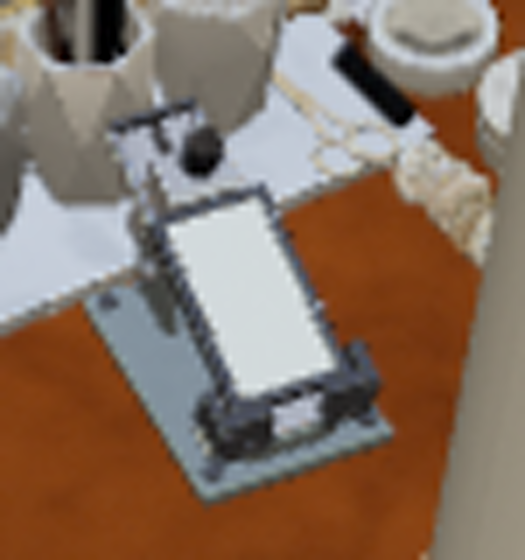

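View pics/diff.png

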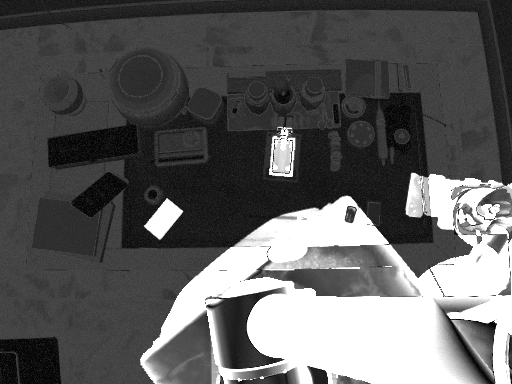

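The jaw bears on the mirror's upper edge in both views. The difference image shows only the mirror and jaw changed, apart from a patch at the sweets tin (350,214) next to the arm's silhouette, which I'll check.

```bash
python3 -c "
from h import *
a=cv2.imread('pics/top0.png')[190:240,320:400];b=cv2.imread('pics/top10.png')[190:240,320:400]
cv2.imwrite('pics/tin.png',cv2.resize(np.vstack([a,b]),None,fx=6,fy=6))"
```

```text
(no output)
```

View pics/tin.png

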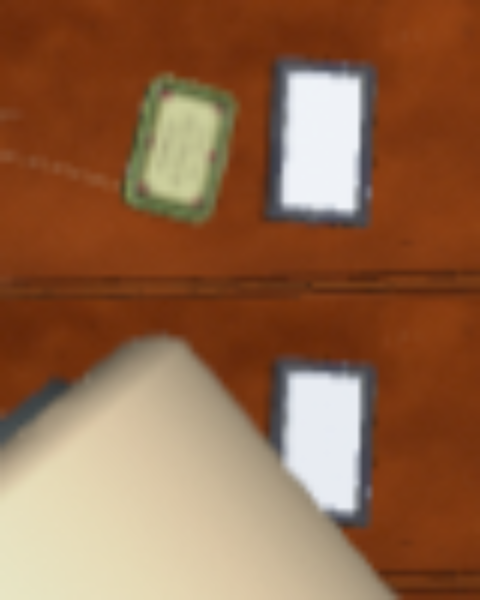

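The arm simply hides the tin from above, and the small mirror hasn't moved. The robot is clear of everything, so I'm handing in.

```bash
python3 -c "
from plant import job_done
print(job_done())"
```

```text
the job is handed in; nothing more can be done
None
```

The larger mirror is in the stand, glass up, and clamped by the jaw. I handed the job in at about 27.6 s of the 61 s allowed.

**What I did**
- I pinched the knob and slid the jaw up to about 35 mm.
- I gripped the mirror by the sides of its rim, on the half away from the inkwell, and carried it over with the gripped end up the slope.
- I lowered it square to the bed until it touched the ball points, at the predicted height. I then slid it down the slope until the stops halted it, with force rising to about 6 N.
- After releasing it, I slid the jaw down until it stalled against the upper edge. I pressed to about 10 N, let go and moved the arm clear.

**Last checks**
- **Fit:** both cameras show the mirror square between the cheeks, against the stops, with the jaw on its upper edge.
- **Other things:** a before/after comparison of the top view shows only the mirror and jaw changed, outside the area the arm covers. The small mirror and inkwell are unmoved.

**What the checks could not settle**
- The two cameras disagreed by 2–3 mm, so I averaged them and relied on touch and force for the final positions.
- The mirror stopped about 1.5 mm lower down the slope than my estimate of home. That is within my measuring error, so I judged it home by the force.
- The arm hid the sweets tin in the last top view, so I could not see that it is unmoved. I planned no contact with it, and no force suggested any.

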